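# Row up the tea cartons and clamp the rack's stop

### The arm

A 6-joint arm with a two-finger parallel gripper is mounted at the origin on the work surface. World frame = base frame: x ahead of the robot, y to its left, z up, the work surface at z = 0. Lengths are in m, angles in degrees, forces in N, time in s.
With the tool pointing down it reaches from about 0.3 to 0.75 m from the base axis. Payload 8.5 kg.
Tool frame: the origin (TCP) lies on the centre line of the jaws, within the pads' length; the fingertips stand env.tips_ahead ahead of it and the grasp point (between the pads) lies 8 mm behind it (env.tips_ahead is the distance from the TCP to the fingertips, in m); z points along the fingers, y is the direction in which the jaws open and shut (so a half turn about z gives the same grasp; the last joint's range is limited). The gripper opens to 85 mm and grips with 20 to 120 N. Pads are 22 mm wide; open, the fingers measure 114 mm over their backs; the gripper's body (76 mm by 85 mm) begins 54 mm behind the grasp point. The pads swing forward as they close: fully open they stand 13 mm farther back than shut.
Start: joints at [-81.95, 21.807, 74.336, -0, 83.858, -12.336], TCP at [0.192, -0.516, 0.242] pointing down, gripper open.
Joint ranges: [-178.18, 178.18], [-50.72, 133.34], [12.68, 142.11], [-81.47, 261.47], [9.98, 163.14], [-165.26, 165.26]. Speed limits (degrees/s): [136.94, 136.94, 180, 180, 180, 180].

### API

Orientations are given as a 3x3 rotation matrix whose columns are the frame's x, y, z axes.
In Python, from rig import env gives the robot as it stands.
- The arm moves only by the tool servo_tool, never from a script. Its argument "commands" is a list of rows, each an object with "linear": the shift along the tool's x, y, z in mm, a list of three; "angular": the turn, a rotation vector about the tool's x, y, z in degrees, a list of three; "gripper": the opening, from -1 (shut) to 1 (fully open). In form: [{"linear": [x, y, z], "angular": [rx, ry, rz], "gripper": gripper}, ...]. A call has 1 to 20 rows; each row is the pose to reach, as a shift and turn from the pose commanded when the call began, along the tool's axes at that moment; what a row does not reach only later rows make up. A row lasts 1/10 s, in which the tool goes at most 50 mm and 8.59 degrees, less where a joint would pass 70% of its speed; a pose out of reach is approached as far as the arm can. A call with a gripper value outside its range is refused whole. The fingers move at their own pace and stop on an object; "force" is the grip in N (left out, the last holds). Time passes only in rows, so rows that repeat a pose let the fingers close. It gives the time, the measured TCP pose, the force and the opening at its end, in the units of the state.
- env.observe(): the state, without advancing time (a new reading comes with each control period).
- env.get_image(name): name is "scene" or "top" or "wrist"; returns a dict with "frame" (480x640x3 uint8, blue, green, red), "fx", "fy", "cx", "cy" (pixels), "cam_to_world" (4x4, takes a point from camera to world coordinates); the wrist camera has in their place "T_tool_cam" (4x4, takes a point from camera to tool coordinates, whose origin is the TCP and whose axes are the flange's). Camera axes: x right, y up, looking along -z (the intrinsics and any distortion apply to the point x, -y, -z); pixel columns grow to the right and rows downward; lengths in m; the calibration is good to about 2 mm. A picture is of the moment at which its call begins: read the wrist's pose just before it. There is no depth.
- env.close_job(): hands the job in, once; it reports no verdict.
Trained networks look in a picture, given as the dict that the camera call returned (one of the last four; its "shot" number tells which), for a name from the list of things; names that differ only in an ending like _2 or _b are one class to them, and where a whole thing is asked for, a point or a joint stands for the part that bears it (a point fixed in the world has none). Each returns a list of dicts, best first, with "confidence" (0 to 1); they miss things now and then, are a little off and sometimes report something else, mostly with a low value. They report only what shows in the picture. A call takes as long as a camera call. They do not tell look-alikes from the thing itself.
- env.trace(picture, query): "pixels" (480x640 bool, what is visible of it) and "extent" ([left, top, right, bottom] in pixels, round what is visible of it).
The state is a dict: "time_s": time; "q": joint angles; "qvel": joint speeds; "joint_efforts": joint torques, N m; "position": TCP position; "tool_rot": TCP orientation; "ft_force": force on the tool from outside, world axes, zero at the start; "wrist_torque": the same for the moment, N m; "grip_width": finger opening in m.
Only numpy, scipy, OpenCV 4.12 (cv2) and the standard library are available. Lean on these libraries where they do the work, as an engineer would, in place of code of your own. Each camera call takes 0.05 s, during which the arm holds its last target.

### The job

Free the sliding stop of the wooden rack by its clamp knob and put every tea carton from the basket into the rack, crosswise and side by side in one row against the fixed end. Then bring the stop up snug so that no gaps are left, and turn its knob fully tight to lock it. The round tin stays in the basket, and the coffee things stay where they are.

Things in the scene. Friction and masses are not known exactly. Their poses are not given: they have to be found in the camera images.
- rack: Low wooden trough fixed to the table, 340 mm long (its y axis), 90 mm wide (x). Origin: centre of its underside. Floor 12 mm thick with a recessed steel strip; between two side rails (8 mm thick, tops 22 mm above the table) is a channel 66 mm wide. At its +y end stands the fixed end plate, 60 mm high; at the other end rides the sliding stop.
- rack_end (a point): Foot of the fixed end plate's inner face, mid-channel, on the trough's floor (12 mm above the table); axes as the rack's: the row runs from here towards -y.
- stop (a joint): Position of the sliding stop = clear length of channel between the fixed end plate and the stop's face, m: 0 shut, 0.245 fully back (grows towards the rack's -y). Slides freely (about 2 N) when the clamp is loose; held by friction (about 15 N) when the clamp is tight. It can be moved by holding its clamp knob.
- stop_face (a point): Foot of the stop's face (the face towards the cartons), mid-channel, on the trough's floor; axes as the rack's. The stop is a dark wooden block 62 mm wide, reaching 70 mm back (-y) from this face, top 60 mm above the table; the knob stands on it.
- clamp (a joint): Turn of the clamp knob on the stop, rad: 0 fully loose, 1.45 fully tight (both end stops); it tightens clockwise seen from above. It bites from about 0.8 on and counts as tight above 1.2. Friction torque 0.15 Nm, a little more when tight; stays where it is left.
- clamp_grip (a point): Middle of the clamp knob's bar grip, on its turning axis, 82 mm above the table, 35 mm behind (-y) the stop's face. The bar is 46 mm long (this point's x axis, turning with the knob), 14 mm thick (y) and reaches from 67 to 93 mm above the table. At joint 0 its x axis lies along the rack's x.
- basket: Shallow open rectangular basket, fixed, 320 mm long (its y) by 220 mm wide (x), 42 mm high, walls and floor 5 mm. Origin: centre of its underside. Holds the tea cartons and one round tin.
- tin: Small round metal tin with a lid, diameter 42 mm, 30 mm high, lying among the cartons; origin at the centre of its underside. It stays in the basket.
- carton1: Small cardboard tea carton, 56 mm long (x) by 42 by 42 mm (y, z), about 60 g; origin at its centre; in the basket at the start, lying with its length roughly across the basket. Between three and five of the five cartons are there; None from the start on means absent.
- carton2: Small cardboard tea carton, 56 mm long (x) by 42 by 42 mm (y, z), about 60 g; origin at its centre; in the basket at the start, lying with its length roughly across the basket. Between three and five of the five cartons are there; None from the start on means absent.
- carton3: Small cardboard tea carton, 56 mm long (x) by 42 by 42 mm (y, z), about 60 g; origin at its centre; in the basket at the start, lying with its length roughly across the basket. Between three and five of the five cartons are there; None from the start on means absent.
- carton4: Small cardboard tea carton, 56 mm long (x) by 42 by 42 mm (y, z), about 60 g; origin at its centre; in the basket at the start, lying with its length roughly across the basket. Between three and five of the five cartons are there; None from the start on means absent.
- carton5: Small cardboard tea carton, 56 mm long (x) by 42 by 42 mm (y, z), about 60 g; origin at its centre; in the basket at the start, lying with its length roughly across the basket. Between three and five of the five cartons are there; None from the start on means absent.
- pot: Tall white coffee pot, about 232 mm high, 112 mm across; leave alone. Origin: centre of its underside.
- saucer1: White saucer, 140 mm across, with a cup on it; leave alone. Origin: centre of its underside.
- cup1: White cup, 76 mm across, 60 mm high, on its saucer; leave alone. Origin: centre of its underside.
- saucer2: White saucer, 140 mm across, with a cup on it; leave alone. Origin: centre of its underside.
- cup2: White cup, 76 mm across, 60 mm high, on its saucer; leave alone. Origin: centre of its underside.
- caddy: Closed square tin tea caddy, 90 x 90 x 142 mm; leave alone. Origin: centre of its underside.
- pitcher: Empty clear plastic juice pitcher, 120 mm across, 190 mm high; leave alone. Origin: centre of its underside.
Not all that is in view belongs to the job. What is shaped like the carton1 but orange is not meant.

How it is judged:
By the outcome, as a careful person would: the job done as asked, in the order asked, and still so for the second after the job is handed in, with the robot touching nothing.
Of carton1, carton2, carton3, carton4, carton5 only 3 to 5 are there at a start; the rules pass over those that are not, and their reading is None.
At some moment in a run one of carton1, carton2, carton3, carton4, carton5 may be knocked a few centimetres aside while the robot is not near it.
Once in a run the grip may slacken for a moment while it holds something.
It also fails if it takes over 210 s, if anything falls off the work surface, if the arm or the gripper's body presses on something with over 40 N, if the wrist force passes 120 N, or if a joint passes its speed limit or range.

## Working session

There is one attempt and no reset: what is moved stays moved. The work goes in short steps, Python scripts to look and compute and a tool call to move; the robot and the scene stay as the last step left them, time stands still between calls to the robot, and variables do not carry over. Pictures are saved under pics/ and viewed, and the job is handed in when it is done.

Besides the shell and the picture viewer there is one more tool, called as name(argument=value, ...), one argument or row to a line, values as JSON. servo_tool: Moves the arm, as the interface text tells. Its arguments: {"type":"object","properties":{"commands":{"type":"array","items":{"type":"object","properties":{"linear":{"type":"array","items":{"type":"number"}},"angular":{"type":"array","items":{"type":"number"}},"gripper":{"type":"number"}}}},"force":{"type":"number"}},"required":["commands"]}

```bash
ls -la; mkdir -p pics; python3 - <<'E'
from rig import env
import cv2
s=env.observe(); print(s['time_s'],s['position'],s['tool_rot'],s['grip_width'],env.tips_ahead)
for n in ['scene','top','wrist']:
    p=env.get_image(n); cv2.imwrite(f'pics/a_{n}.png',p['frame']); print(n,p['fx'],p['cx'],p.get('cam_to_world',p.get('T_tool_cam')), [k for k in p])
E
```

```text
total 12
drwxr-xr-x  3 agent agent 4096 Dec  7 09:44 .
drwxr-xr-x 23 root  root  4096 Dec  7 09:44 ..
drwxr-xr-x  2 agent agent 4096 Dec  7 09:44 pics
0.0 [ 0.19153843 -0.51526976  0.24170788] [[ 9.37360239e-01  3.48361490e-01 -2.33552691e-04]
 [ 3.48361449e-01 -9.37359152e-01  1.45625872e-03]
 [ 2.88381705e-04 -1.44639977e-03 -9.99998912e-01]] 0.08519034080962999 0.011
scene 510.3489131187775 323.88162098349727 [[-0.45471753 -0.73239428  0.50678455  1.37922003]
 [ 0.89063055 -0.37198859  0.2615372   0.38984214]
 [-0.00303028  0.57028336  0.82144246  1.33084034]
 [ 0.          0.          0.          1.        ]] ['frame', 'fx', 'fy', 'cx', 'cy', 'cam_to_world', 'shot']
top 532.9787469278839 317.0575360720336 [[ 0.02973994  0.98313371 -0.180454    0.32098044]
 [-0.99946847  0.03166044  0.007771    0.02755848]
 [ 0.01335319  0.18012697  0.98355273  1.4544253 ]
 [ 0.          0.          0.          1.        ]] ['frame', 'fx', 'fy', 'cx', 'cy', 'cam_to_world', 'shot']
wrist 332.1066706777431 314.7882213769013 [[-9.98756213e-04  9.53691321e-01  3.00785416e-01  7.71557880e-02]
 [ 9.99999437e-01  8.44525836e-04  6.42779471e-04 -7.39231233e-04]
 [ 3.58992149e-04  3.00785888e-01 -9.53691628e-01 -1.31618820e-01]
 [ 0.00000000e+00  0.00000000e+00  0.00000000e+00  1.00000000e+00]] ['frame', 'fx', 'fy', 'cx', 'cy', 'T_tool_cam', 'shot']
```

View pics/a_scene.png

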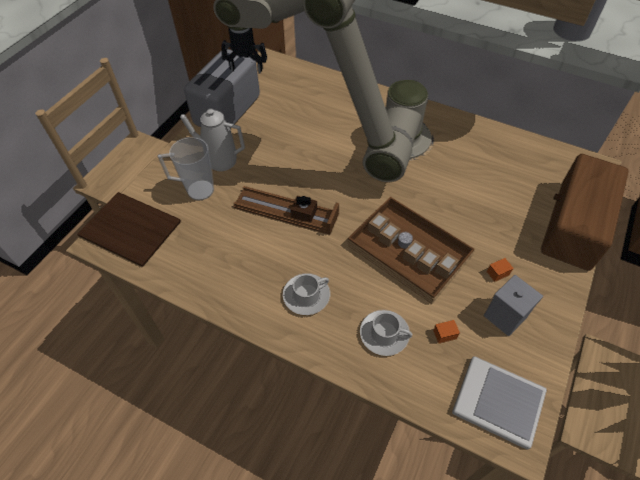

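View pics/a_top.png

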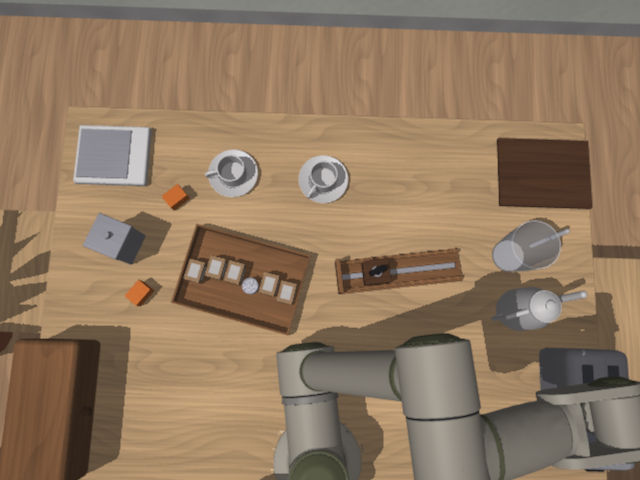

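View pics/a_wrist.png

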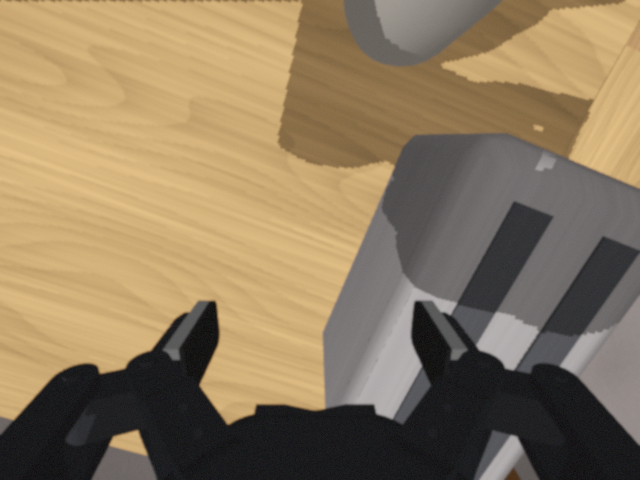

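The pictures show five cartons, at top-view pixels (194,270), (216,268), (234,272), (270,284) and (287,292). The tin is at (250,285). The rack runs from its fixed end at (343,275) to (460,262), with the stop near (380,270) and its knob bar turned. The two orange decoys lie outside the basket. Next I measure.

```bash
cat > h.py <<'E'
from rig import env
import numpy as np, cv2
def ctw(p,s=None):
    if 'cam_to_world' in p: return np.array(p['cam_to_world'])
    T=np.eye(4);T[:3,:3]=s['tool_rot'];T[:3,3]=s['position'];return T@np.array(p['T_tool_cam'])
def plane(p,uv,z,s=None):
    T=ctw(p,s);u,v=uv
    d=T[:3,:3]@np.array([(u-p['cx'])/p['fx'],-(v-p['cy'])/p['fy'],-1]);o=T[:3,3]
    return o+d*(z-o[2])/d[2]
def proj(p,X,s=None):
    T=ctw(p,s);c=T[:3,:3].T@(np.asarray(X)-T[:3,3])
    return np.array([p['fx']*c[0]/-c[2]+p['cx'],-p['fy']*c[1]/-c[2]+p['cy']])
def blob(m):
    m=m.astype(np.uint8);c=max(cv2.findContours(m,0,2)[0],key=cv2.contourArea)
    return c
E
python3 - <<'E'
from h import *
p=env.get_image('top')
for q in ['rack','stop','basket','tin','carton1','clamp_grip']:
    for r in env.trace(p,q)[:8]:
        c=blob(r['pixels']);rc=cv2.minAreaRect(c)
        M=cv2.moments(c);z={'rack':.022,'stop':.06,'basket':.042,'tin':.035,'carton1':.047,'clamp_grip':.093}[q]
        uv=(M['m10']/M['m00'],M['m01']/M['m00'])
        bx=[plane(p,b,z)[:2].round(3) for b in cv2.boxPoints(rc)]
        print(q,round(r['confidence'],2),r['extent'],np.round(uv,1),plane(p,uv,z).round(4),bx)
f=p['frame']; cv2.imwrite('pics/b1.png',cv2.resize(f[225:305,330:470],None,fx=5.7,fy=5.7,interpolation=2))
cv2.imwrite('pics/b2.png',cv2.resize(f[220:335,165:315],None,fx=5,fy=5,interpolation=2))
E
```

```text
rack 0.55 [335.7, 248.0, 461.5, 293.0] [398.7 270.2] [ 0.4967 -0.2073  0.022 ] [array([ 0.521, -0.034]), array([ 0.567, -0.373]), array([ 0.474, -0.381]), array([ 0.429, -0.045])]
rack 0.55 [170.4, 223.4, 313.0, 335.0] [241.8 278.9] [0.4601 0.215  0.022 ] [array([0.391, 0.4  ]), array([0.613, 0.356]), array([0.532, 0.03 ]), array([0.314, 0.082])]
stop 0.82 [363.0, 259.6, 391.0, 285.0] [375.5 271.3] [ 0.4874 -0.1399  0.06  ] [array([ 0.515, -0.103]), array([ 0.521, -0.174]), array([ 0.458, -0.177]), array([ 0.452, -0.107])]
basket 0.95 [170.9, 222.7, 311.5, 333.2] [241.8 279. ] [0.4579 0.2123 0.042 ] [array([0.391, 0.396]), array([0.612, 0.351]), array([0.53 , 0.027]), array([0.313, 0.081])]
basket 0.72 [82.6, 212.7, 145.9, 260.6] [114.8 238.2] [0.5567 0.5577 0.042 ] [array([0.536, 0.639]), array([0.63, 0.61]), array([0.577, 0.474]), array([0.484, 0.504])]
tin 0.75 [242.1, 277.9, 258.9, 291.2] [250.7 285. ] [0.4433 0.1888 0.035 ] [array([0.433, 0.217]), array([0.471, 0.201]), array([0.453, 0.161]), array([0.416, 0.178])]
carton1 0.88 [280.0, 279.2, 298.2, 302.6] [286.5 291.9] [0.4271 
[... 799 characters left out ...]
ton1 0.69 [164.2, 183.4, 189.2, 210.4] [176.  196.4] [0.6759 0.402  0.047 ] [array([0.676, 0.442]), array([0.717, 0.401]), array([0.674, 0.362]), array([0.634, 0.403])]
carton1 0.56 [224.2, 259.9, 248.0, 285.8] [234.7 272.1] [0.4751 0.2315 0.047 ] [array([0.454, 0.261]), array([0.509, 0.246]), array([0.496, 0.202]), array([0.441, 0.217])]
clamp_grip 0.54 [372.0, 262.1, 385.3, 275.7] [378.5 269.6] [ 0.4879 -0.1438  0.093 ] [array([ 0.49 , -0.118]), array([ 0.505, -0.163]), array([ 0.485, -0.169]), array([ 0.471, -0.124])]
clamp_grip 0.5 [240.9, 279.5, 255.5, 291.4] [250.2 285.1] [0.438  0.1834 0.093 ] [array([0.456, 0.203]), array([0.457, 0.167]), array([0.421, 0.165]), array([0.42 , 0.201])]
```

View pics/b1.png

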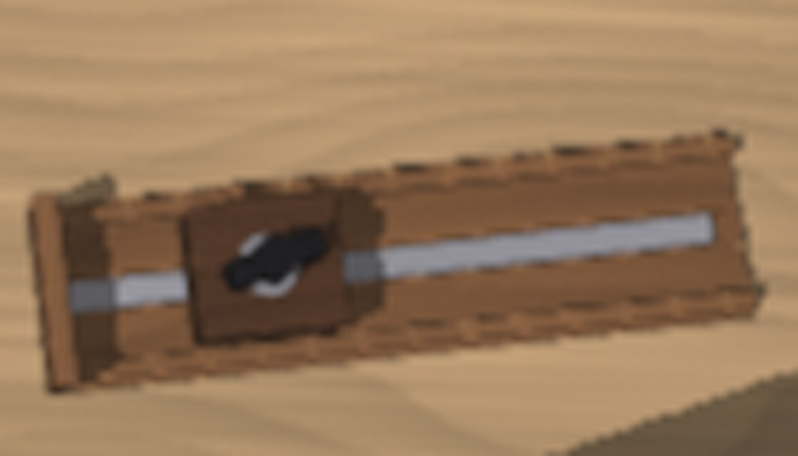

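View pics/b2.png

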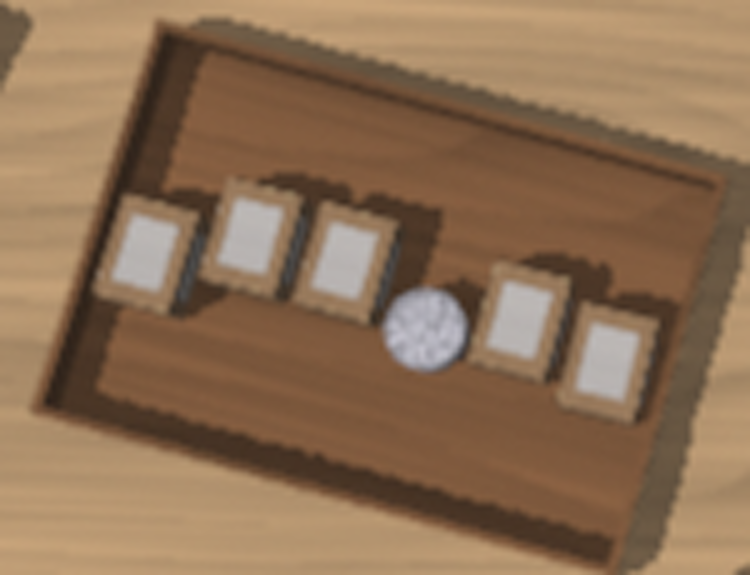

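The close-up shows the knob bar running from (225,278) to (325,238) in the crop, so the clamp is near tight at about 1.3 rad. I raise the arm and move above the knob with the jaws across the bar.

servo_tool(
  commands=[
    {"linear": [0, 0, -50], "angular": [0, 0, 0], "gripper": 1},
    {"linear": [0, 0, -110], "angular": [0, 0, 0], "gripper": 1},
    {"linear": [0, 0, -110], "angular": [0, 0, 0], "gripper": 1},
    {"linear": [407, -245, -80], "angular": [0, 0, -90], "gripper": 1},
    {"linear": [407, -245, -80], "angular": [0, 0, -90], "gripper": 1},
    {"linear": [407, -245, -80], "angular": [0, 0, -90], "gripper": 1},
    {"linear": [407, -245, -80], "angular": [0, 0, -90], "gripper": 1},
    {"linear": [407, -245, -80], "angular": [0, 0, -90], "gripper": 1},
    {"linear": [407, -245, -80], "angular": [0, 0, -90], "gripper": 1},
    {"linear": [407, -245, -80], "angular": [0, 0, -90], "gripper": 1},
    {"linear": [407, -245, -80], "angular": [0, 0, -90], "gripper": 1},
    {"linear": [407, -245, -80], "angular": [0, 0, -90], "gripper": 1},
    {"linear": [407, -245, -80], "angular": [0, 0, -90], "gripper": 1},
    {"linear": [407, -245, -80], "angular": [0, 0, -90], "gripper": 1},
    {"linear": [407, -245, -80], "angular": [0, 0, -90], "gripper": 1},
    {"linear": [407, -245, -80], "angular": [0, 0, -90], "gripper": 1},
    {"linear": [407, -245, -80], "angular": [0, 0, -90], "gripper": 1},
    {"linear": [407, -245, -80], "angular": [0, 0, -90], "gripper": 1},
    {"linear": [407, -245, -80], "angular": [0, 0, -90], "gripper": 1},
  ],
)

```text
time_s: 2.4
position: [0.4875, -0.1445, 0.3224]
tool_rot: [[-0.347, 0.938, 0.0], [0.938, 0.347, -0.0], [-0.0, 0.0, -1.0]]
ft_force: [0.3, 0.2, 0.0]
grip_width: 0.0855
```

```bash
python3 - <<'E'
from h import *
s=env.observe();p=env.get_image('wrist')
R=s['tool_rot'];print(s['time_s'],s['position'],R.round(3),s['q'],np.degrees(np.arctan2(R[1,1],R[0,1])))
cv2.imwrite('pics/c1.png',p['frame'])
for q in ['clamp_grip','stop','rack']:
    for r in env.trace(p,q)[:2]:
        c=blob(r['pixels']);z={'rack':.022,'stop':.06,'clamp_grip':.093}[q]
        rc=cv2.minAreaRect(c)
        print(q,r['confidence'],r['extent'],[plane(p,b,z,s)[:2].round(4) for b in cv2.boxPoints(rc)],rc, plane(p,rc[0],z,s))
E
```

```text
2.4 [ 0.48754506 -0.14448776  0.32237264] [[-0.347  0.938  0.   ]
 [ 0.938  0.347 -0.   ]
 [-0.     0.    -1.   ]] [-2.98669817e+01  1.48931499e+01  7.14288704e+01 -1.35728342e-03
  9.36743467e+01 -5.01762854e+01] 20.30921675885151
clamp_grip 0.69 [307.0, 186.0, 325.1, 226.7] [array([ 0.4723, -0.1207]), array([ 0.4875, -0.1151]), array([ 0.5041, -0.1591]), array([ 0.4883, -0.1649])] ((316.5, 205.0), (42.0, 15.0), 90.0) [ 0.48789917 -0.13951128  0.093     ]
stop 0.78 [287.1, 162.8, 349.9, 235.8] [array([ 0.4612, -0.181 ]), array([ 0.4526, -0.1067]), array([ 0.5138, -0.0981]), array([ 0.526 , -0.1727])] ((316.7588195800781, 198.83529663085938), (53.03950119018555, 62.2590446472168), 12.52880859375) [ 0.48806767 -0.13859661  0.06      ]
```

View pics/c1.png

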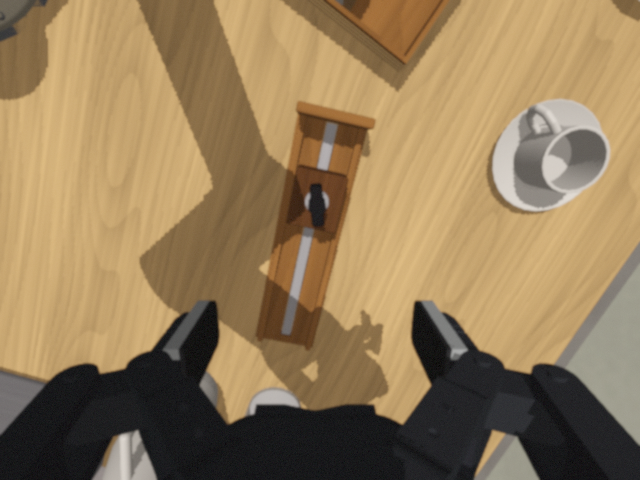

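The wrist view shows the rack with the end plate at (336,115), the stop at (317,199) and the knob bar at (316,205). I crop it to measure finely.

```bash
python3 - <<'E'
import cv2
f=cv2.imread('pics/c1.png'); cv2.imwrite('pics/c2.png',cv2.resize(f[95:245,255:385],None,fx=4,fy=4,interpolation=2))
E
```

```text
(no output)
```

View pics/c2.png

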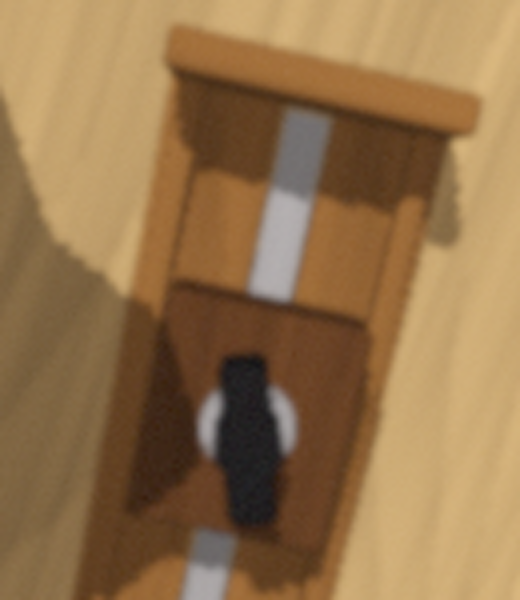

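```bash
python3 - <<'E'
from h import *
s=env.observe();p=env.get_image('wrist')
def P(x,y,z): return plane(p,(255+(x+.5)/4-.5,95+(y+.5)/4-.5),z,s)[:2].round(4)
print('plate inner top',P(175,72,.06),P(470,132,.06),'outer',P(172,28,.06),P(480,97,.06))
print('stop front',P(168,285,.06),P(365,325,.06),'back',P(128,515,.06),P(320,550,.06))
print('disc',P(247,425,.064),P(247,425,.06), 'bar top ends',P(243,357,.093),P(252,523,.093))
print('strip',P(308,110,.012),P(208,575,.012))
E
```

```text
plate inner top [ 0.4354 -0.0549] [ 0.5184 -0.0411] outer [ 0.4309 -0.0446] [ 0.5174 -0.0316]
stop front [ 0.4528 -0.1102] [ 0.5107 -0.101 ] back [ 0.4642 -0.1795] [ 0.5233 -0.1695]
disc [ 0.4883 -0.1401] [ 0.4886 -0.1408] bar top ends [ 0.4788 -0.1179] [ 0.4973 -0.1606]
strip [ 0.4752 -0.049 ] [ 0.4977 -0.2035]
```

servo_tool(
  commands=[
    {"linear": [4, 2, 50], "angular": [0, 0, -3], "gripper": 1},
    {"linear": [4, 2, 100], "angular": [0, 0, -3], "gripper": 1},
    {"linear": [4, 2, 150], "angular": [0, 0, -3], "gripper": 1},
    {"linear": [4, 2, 190], "angular": [0, 0, -3], "gripper": 1},
    {"linear": [4, 2, 220], "angular": [0, 0, -3], "gripper": 1},
    {"linear": [4, 2, 240], "angular": [0, 0, -3], "gripper": 1},
    {"linear": [4, 2, 242], "angular": [0, 0, -3], "gripper": 1},
    {"linear": [4, 2, 242], "angular": [0, 0, -3], "gripper": 1},
  ],
  force=40,
)

```text
time_s: 3.45
position: [0.4885, -0.1398, 0.0806]
tool_rot: [[-0.397, 0.918, 0.0], [0.918, 0.397, -0.0], [-0.0, 0.0, -1.0]]
ft_force: [0.8, -0.1, -0.3]
grip_width: 0.0853
```

```bash
python3 - <<'E'
from h import *
s=env.observe();p=env.get_image('wrist');print(s['position'],s['ft_force'])
cv2.imwrite('pics/d1.png',p['frame'])
E
```

```text
[ 0.48847383 -0.13978747  0.08064902] [ 0.83362795 -0.07394146 -0.26468172]
```

View pics/d1.png

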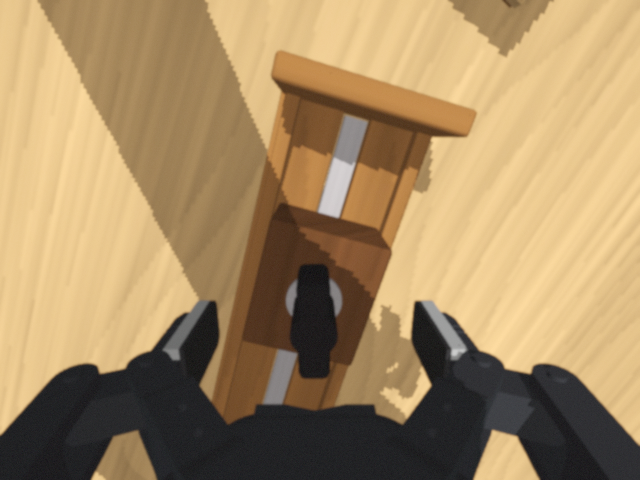

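The bar at (315,320) is centred between the pads and parallel to them. I close the jaws and turn the knob anticlockwise.

servo_tool(
  commands=[
    {"linear": [0, 0, 0], "angular": [0, 0, 0], "gripper": -1},
    {"linear": [0, 0, 0], "angular": [0, 0, 0], "gripper": -1},
    {"linear": [0, 0, 0], "angular": [0, 0, 0], "gripper": -1},
    {"linear": [0, 0, 0], "angular": [0, 0, 0], "gripper": -1},
    {"linear": [0, 0, 0], "angular": [0, 0, 0], "gripper": -1},
    {"linear": [0, 0, 0], "angular": [0, 0, 0], "gripper": -1},
    {"linear": [0, 0, 0], "angular": [0, 0, 0], "gripper": -1},
    {"linear": [0, 0, 0], "angular": [0, 0, 0], "gripper": -1},
  ],
  force=40,
)

```text
time_s: 4.3
position: [0.4879, -0.1398, 0.0806]
tool_rot: [[-0.397, 0.918, -0.001], [0.918, 0.397, -0.0], [-0.0, -0.001, -1.0]]
ft_force: [-3.4, -1.3, 5.4]
grip_width: 0.0132
```

servo_tool(
  commands=[
    {"linear": [0, 0, 0], "angular": [0, 0, -8], "gripper": -1},
    {"linear": [0, 0, 0], "angular": [0, 0, -16], "gripper": -1},
    {"linear": [0, 0, 0], "angular": [0, 0, -24], "gripper": -1},
    {"linear": [0, 0, 0], "angular": [0, 0, -32], "gripper": -1},
    {"linear": [0, 0, 0], "angular": [0, 0, -40], "gripper": -1},
    {"linear": [0, 0, 0], "angular": [0, 0, -48], "gripper": -1},
    {"linear": [0, 0, 0], "angular": [0, 0, -56], "gripper": -1},
    {"linear": [0, 0, 0], "angular": [0, 0, -64], "gripper": -1},
    {"linear": [0, 0, 0], "angular": [0, 0, -70], "gripper": -1},
    {"linear": [0, 0, 0], "angular": [0, 0, -74], "gripper": -1},
    {"linear": [0, 0, 0], "angular": [0, 0, -74], "gripper": -1},
  ],
)

```text
time_s: 5.4
position: [0.4864, -0.1398, 0.0805]
tool_rot: [[-0.991, -0.131, -0.004], [-0.131, 0.991, -0.0], [0.004, 0.001, -1.0]]
ft_force: [-10.3, -3.1, 9.8]
grip_width: 0.0128
```

```bash
python3 - <<'E'
from h import *
s=env.observe();p=env.get_image('wrist');print(s['position'],s['ft_force'],s['wrist_torque'],s['grip_width'])
R=s['tool_rot'];print(np.degrees(np.arctan2(R[1,1],R[0,1])))
cv2.imwrite('pics/d2.png',p['frame'])
E
```

```text
[ 0.486356   -0.13978148  0.08054267] [-10.33536942  -3.14819929   9.82115948] [-0.4703838   1.97180954  0.13896131] 0.012806691406446611
97.52406775810157
```

View pics/d2.png

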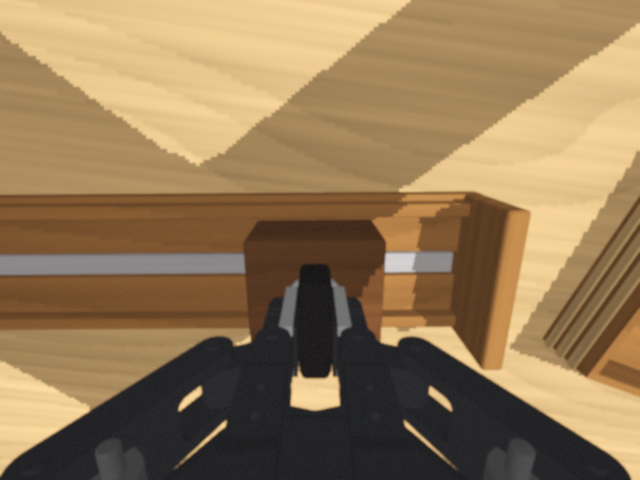

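The strip and rails are level in the wrist view and the bar is vertical at (315,320), so the clamp is at about 0 (rack yaw about 7.9°). Sliding the stop back.

servo_tool(
  commands=[
    {"linear": [1, -5, 0], "angular": [0, 0, 0], "gripper": -1},
    {"linear": [1, -20, 0], "angular": [0, 0, 0], "gripper": -1},
    {"linear": [1, -40, 0], "angular": [0, 0, 0], "gripper": -1},
    {"linear": [1, -60, 0], "angular": [0, 0, 0], "gripper": -1},
    {"linear": [0.5, -80, 0], "angular": [0, 0, 0], "gripper": -1},
    {"linear": [0.5, -100, 0], "angular": [0, 0, 0], "gripper": -1},
    {"linear": [0.5, -120, 0], "angular": [0, 0, 0], "gripper": -1},
    {"linear": [0.5, -140, 0], "angular": [0, 0, 0], "gripper": -1},
    {"linear": [0, -155, 0], "angular": [0, 0, 0], "gripper": -1},
    {"linear": [0, -170, 0], "angular": [0, 0, 0], "gripper": -1},
    {"linear": [0, -178, 0], "angular": [0, 0, 0], "gripper": -1},
    {"linear": [0, -178, 0], "angular": [0, 0, 0], "gripper": -1},
  ],
)

```text
time_s: 6.65
position: [0.511, -0.3177, 0.0806]
tool_rot: [[-0.992, -0.128, 0.0], [-0.128, 0.992, -0.001], [0.0, -0.001, -1.0]]
ft_force: [-3.2, -1.9, 4.3]
grip_width: 0.0133
```

```bash
python3 - <<'E'
from h import *
s=env.observe();p=env.get_image('wrist');print(s['position'],s['ft_force'],s['wrist_torque'],s['grip_width'],s['q'])
cv2.imwrite('pics/d3.png',p['frame'])
p=env.get_image('top');cv2.imwrite('pics/d3t.png',p['frame'])
E
```

```text
[ 0.51103266 -0.31768772  0.08062861] [-3.1778566  -1.9004746   4.27545884] [-0.32469396  0.60153628  0.16064263] 0.013291544269506999 [-4.31073613e+01  3.56970668e+01  7.87940902e+01 -5.43132131e-02
  6.54498561e+01 -1.40423094e+02]
```

View pics/d3.png

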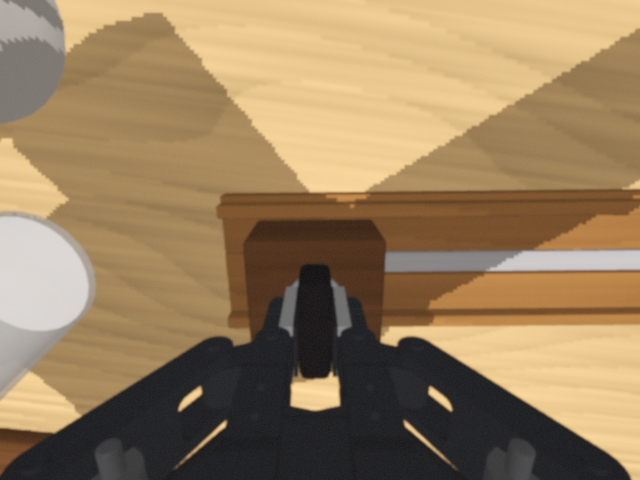

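View pics/d3t.png

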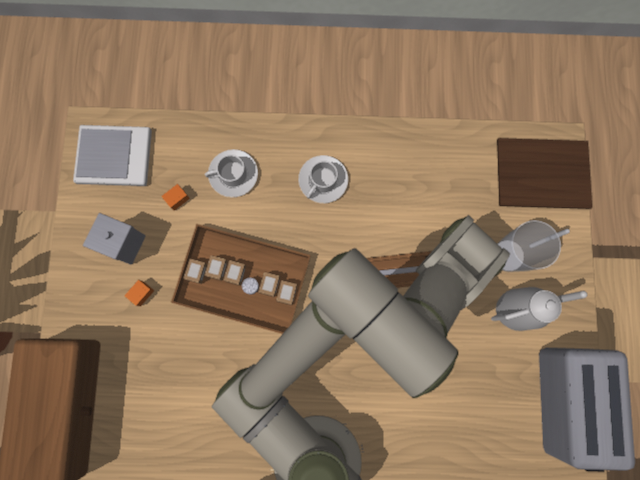

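The stop is back (gap about 0.237 by measurement). The force is low and the pitcher is clear at left. Release, rise, go above the basket.

servo_tool(
  commands=[
    {"linear": [0, 0, 0], "angular": [0, 0, 0], "gripper": -0.4},
    {"linear": [0, 0, 0], "angular": [0, 0, 0], "gripper": -0.4},
    {"linear": [0, 0, 0], "angular": [0, 0, 0], "gripper": -0.4},
    {"linear": [0, 0, -40], "angular": [0, 0, 0], "gripper": -0.4},
    {"linear": [0, 0, -90], "angular": [0, 0, 0], "gripper": -0.4},
    {"linear": [0, 0, -140], "angular": [0, 0, 0], "gripper": -0.4},
  ],
)

```text
time_s: 7.35
position: [0.511, -0.3157, 0.2217]
tool_rot: [[-0.992, -0.129, -0.001], [-0.129, 0.992, 0.001], [0.001, 0.001, -1.0]]
ft_force: [0.3, -0.6, 0.7]
grip_width: 0.0258
```

servo_tool(
  commands=[
    {"linear": [8, 485, -110], "angular": [0, 0, 111], "gripper": 1},
    {"linear": [8, 485, -110], "angular": [0, 0, 111], "gripper": 1},
    {"linear": [8, 485, -110], "angular": [0, 0, 111], "gripper": 1},
    {"linear": [8, 485, -110], "angular": [0, 0, 111], "gripper": 1},
    {"linear": [8, 485, -110], "angular": [0, 0, 111], "gripper": 1},
    {"linear": [8, 485, -110], "angular": [0, 0, 111], "gripper": 1},
    {"linear": [8, 485, -110], "angular": [0, 0, 111], "gripper": 1},
    {"linear": [8, 485, -110], "angular": [0, 0, 111], "gripper": 1},
    {"linear": [8, 485, -110], "angular": [0, 0, 111], "gripper": 1},
    {"linear": [8, 485, -110], "angular": [0, 0, 111], "gripper": 1},
    {"linear": [8, 485, -110], "angular": [0, 0, 111], "gripper": 1},
    {"linear": [8, 485, -110], "angular": [0, 0, 111], "gripper": 1},
    {"linear": [8, 485, -110], "angular": [0, 0, 111], "gripper": 1},
    {"linear": [8, 485, -110], "angular": [0, 0, 111], "gripper": 1},
    {"linear": [8, 485, -110], "angular": [0, 0, 111], "gripper": 1},
    {"linear": [8, 485, -110], "angular": [0, 0, 111], "gripper": 1},
    {"linear": [8, 485, -110], "angular": [0, 0, 111], "gripper": 1},
  ],
)

```text
time_s: 9.05
position: [0.4408, 0.1638, 0.3303]
tool_rot: [[0.234, 0.972, -0.0], [0.972, -0.234, 0.0], [0.0, -0.0, -1.0]]
ft_force: [-0.1, -0.2, 0.6]
grip_width: 0.0852
```

```bash
cat > look.py <<'E'
from h import *
import sys
s=env.observe();p=env.get_image('wrist');R=s['tool_rot']
print(s['time_s'],s['position'].round(4),'yawy',np.degrees(np.arctan2(R[1,1],R[0,1])).round(2),'q',np.round(s['q'],1),s['ft_force'].round(1))
cv2.imwrite('pics/%s.png'%sys.argv[1],p['frame'])
for q in sys.argv[2:]:
    z={'carton1':.047,'tin':.035}[q]
    for r in env.trace(p,q)[:8]:
        c=blob(r['pixels']);rc=cv2.minAreaRect(c);M=cv2.moments(c);uv=(M['m10']/M['m00'],M['m01']/M['m00'])
        # top face by brightness: carton top = bright pixels
        print(q,round(r['confidence'],2),np.round(r['extent']),plane(p,uv,z,s)[:2].round(4),np.round(uv))
E
python3 look.py e1 carton1 tin
```

```text
9.05 [0.4408 0.1638 0.3303] yawy -13.5 q [ 5.9 10.6 75.9  0.  93.5 19.4] [-0.1 -0.2  0.6]
carton1 0.97 [306.  66. 355. 111.] [0.4881 0.2862] [330.  87.]
carton1 0.96 [306. 116. 353. 154.] [0.4764 0.2369] [330. 134.]
carton1 0.94 [281.  16. 335.  65.] [0.4765 0.3389] [309.  39.]
carton1 0.88 [303. 192. 347. 232.] [0.4481 0.146 ] [324. 212.]
carton1 0.79 [297. 230. 338. 269.] [0.4281 0.1003] [317. 249.]
tin 0.98 [297. 157. 328. 192.] [0.4428 0.1942] [311. 175.]
```

View pics/e1.png

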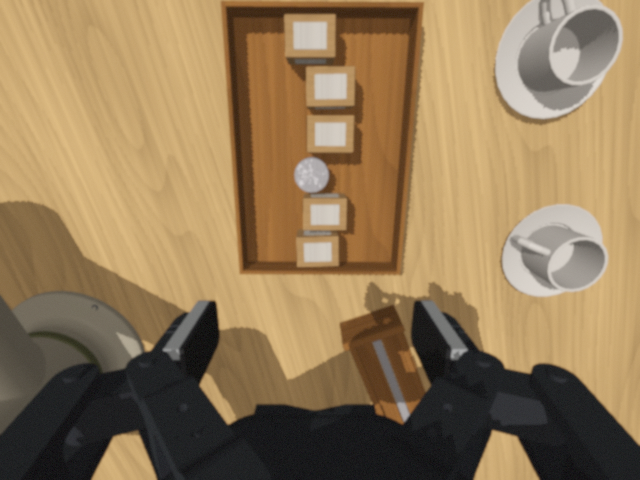

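The wrist view shows five carton tops, with labels at (310,36), (330,86), (330,133), (325,214) and (318,251), and the tin at (311,175). I measure the labels.

```bash
cat > lab.py <<'E'
from h import *
import sys
# white label detection in wrist picture; region limited by traced cartons
def labels(p,s,z=.047):
    out=[]
    for r in env.trace(p,'carton1'):
        m=r['pixels'];f=p['frame'].astype(int)
        sat=f.max(2)-f.min(2)
        w=(m&(sat<35)&(f.min(2)>130)).astype(np.uint8)
        n,l,st,ce=cv2.connectedComponentsWithStats(w)
        if n<2: continue
        k=1+st[1:,4].argmax()
        if st[k,4]<60: continue
        rc=cv2.minAreaRect(blob(l==k))
        W=[plane(p,b,z,s)[:2] for b in cv2.boxPoints(rc)]
        e=[W[1]-W[0],W[2]-W[1]];L=max(e,key=np.linalg.norm)
        yaw=(np.degrees(np.arctan2(L[1],L[0]))+90)%180-90
        out.append((plane(p,ce[k],z,s)[:2],yaw,r['confidence'],[np.linalg.norm(x) for x in e]))
    return sorted(out,key=lambda o:o[0][1])
if __name__=='__main__':
    s=env.observe();p=env.get_image('wrist')
    R=s['tool_rot'][:2,:2]
    for c,y,k,e in labels(p,s):
        print(c.round(4),'yaw',round(y,1),round(k,2),np.round(e,3),'tool dxy mm',(R.T@(c-s['position'][:2])*1000).round(1))
    a=np.degrees(np.arctan2(s['tool_rot'][1,1],s['tool_rot'][0,1]));print(s['position'],a)
E
python3 lab.py
python3 - <<'E'
from h import *
s=env.observe();p=env.get_image('wrist')
f=p['frame'];cv2.imwrite('pics/e2.png',cv2.resize(f[295:425,300:440],None,fx=5,fy=5,interpolation=2))
E
```

```text
[0.4271 0.096 ] yaw -13.6 0.77 [0.034 0.025] tool dxy mm [-69.1   2.5]
[0.4483 0.1431] yaw -13.6 0.65 [0.034 0.025] tool dxy mm [-18.3  12.1]
[0.4763 0.2371] yaw -13.6 0.61 [0.035 0.025] tool dxy mm [79.6 17.3]
[0.4884 0.2877] yaw -13.6 0.97 [0.034 0.025] tool dxy mm [131.6  17.1]
[0.4778 0.3429] yaw -13.6 0.56 [0.035 0.025] tool dxy mm [182.8  -6.1]
[0.44083237 0.16374267 0.33031653] -13.565323562620016
```

View pics/e2.png

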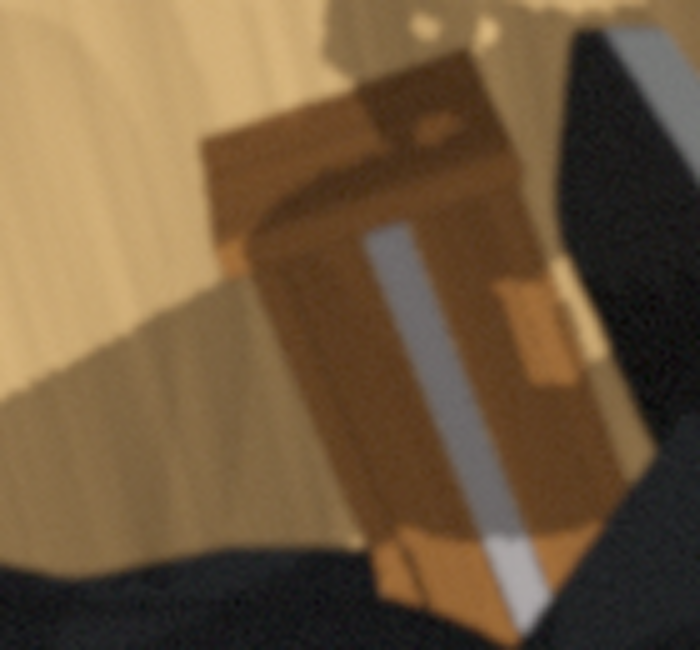

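servo_tool(
  commands=[
    {"linear": [-40, 2, 20], "angular": [0, 0, 0], "gripper": 1},
    {"linear": [-69, 2.5, 60], "angular": [0, 0, 0], "gripper": 1},
    {"linear": [-69, 2.5, 110], "angular": [0, 0, 0], "gripper": 1},
    {"linear": [-69, 2.5, 160], "angular": [0, 0, 0], "gripper": 1},
    {"linear": [-69, 2.5, 210], "angular": [0, 0, 0], "gripper": 1},
    {"linear": [-69, 2.5, 250], "angular": [0, 0, 0], "gripper": 1},
    {"linear": [-69, 2.5, 280], "angular": [0, 0, 0], "gripper": 1},
    {"linear": [-69, 2.5, 300], "angular": [0, 0, 0], "gripper": 1},
    {"linear": [-69, 2.5, 300], "angular": [0, 0, 0], "gripper": 1},
    {"linear": [-69, 2.5, 300], "angular": [0, 0, 0], "gripper": -1},
    {"linear": [-69, 2.5, 300], "angular": [0, 0, 0], "gripper": -1},
    {"linear": [-69, 2.5, 300], "angular": [0, 0, 0], "gripper": -1},
    {"linear": [-69, 2.5, 300], "angular": [0, 0, 0], "gripper": -1},
    {"linear": [-69, 2.5, 300], "angular": [0, 0, 0], "gripper": -1},
    {"linear": [-69, 2.5, 300], "angular": [0, 0, 0], "gripper": -1},
  ],
  force=40,
)

```text
time_s: 10.85
position: [0.4278, 0.0961, 0.0317]
tool_rot: [[0.235, 0.972, 0.003], [0.972, -0.235, -0.0], [0.001, 0.003, -1.0]]
ft_force: [-0.0, 0.0, 6.7]
grip_width: 0.0554
```

servo_tool(
  commands=[
    {"linear": [0, 0, -20], "angular": [0, 0, 0], "gripper": -1},
    {"linear": [0, 0, -60], "angular": [0, 0, 0], "gripper": -1},
    {"linear": [0, 0, -100], "angular": [0, 0, 0], "gripper": -1},
    {"linear": [0, 0, -120], "angular": [0, 0, 0], "gripper": -1},
  ],
)

```text
time_s: 11.25
position: [0.4278, 0.0961, 0.1542]
tool_rot: [[0.235, 0.972, 0.006], [0.972, -0.235, -0.0], [0.001, 0.006, -1.0]]
ft_force: [-0.6, 0.1, -1.4]
grip_width: 0.056
```

```bash
python3 look.py f1
```

```text
11.25 [0.4278 0.0961 0.1542] yawy -13.6 q [-2.9 16.2 99.6 -0.  63.9 10.7] [-0.6  0.1 -1.4]
```

View pics/f1.png

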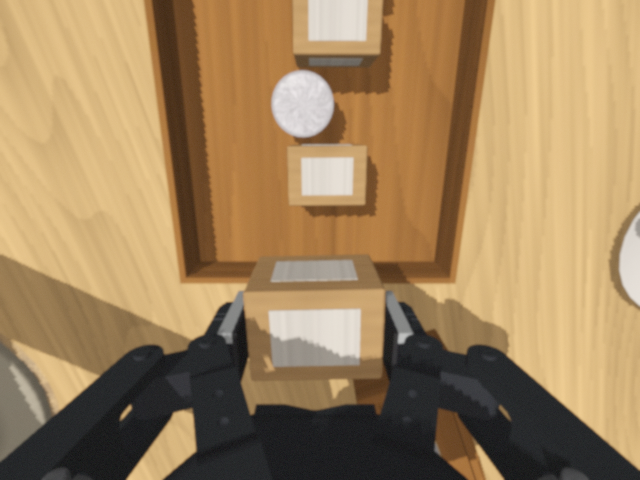

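The carton is held squarely (opening 56 mm). The plate face needs to be fixed well, so I use the earlier close pictures d1 and d2, whose poses are known.

```bash
python3 - <<'E'
import cv2
f=cv2.imread('pics/d1.png');g=cv2.imread('pics/d2.png')
cv2.imwrite('pics/g1.png',cv2.resize(f[40:160,260:480],None,fx=3.5,fy=3.5,interpolation=2))
cv2.imwrite('pics/g2.png',cv2.resize(g[180:380,370:540],None,fx=3,fy=3,interpolation=2))
E
```

```text
(no output)
```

View pics/g1.png

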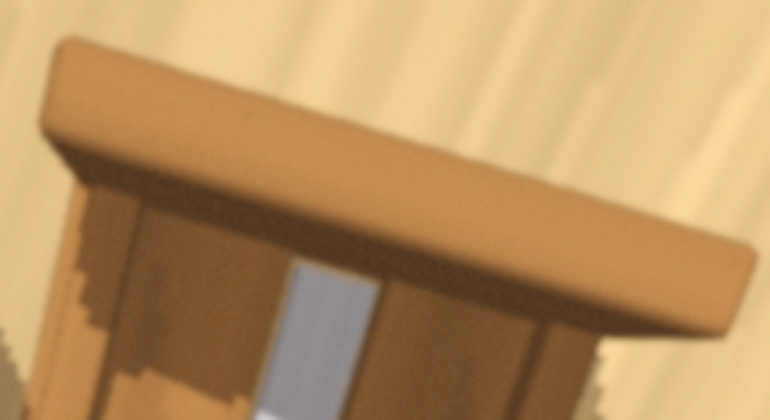

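View pics/g2.png

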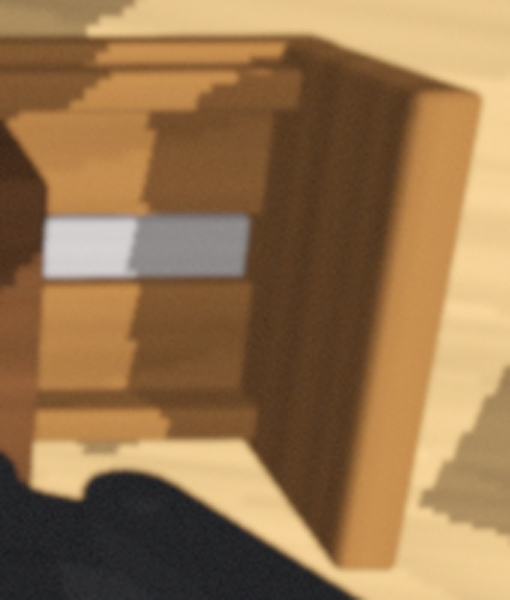

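```bash
python3 - <<'E'
from h import *
p=env.get_image('wrist')
s1=dict(position=np.array([.48847,-.13979,.08065]),tool_rot=np.array([[-.397,.918,0],[.918,.397,0],[0,0,-1]]))
s2=dict(position=np.array([.48636,-.13978,.08054]),tool_rot=np.array([[-.991,-.131,-.004],[-.131,.991,0],[.004,.001,-1]]))
def C(s,x0,y0,k,x,y,z): return plane(p,(x0+(x+.5)/k-.5,y0+(y+.5)/k-.5),z,s)[:2]
y=np.radians(7.9);ax=np.array([np.cos(y),np.sin(y)]);ay=np.array([-np.sin(y),np.cos(y)])
k0=np.array([.5110,-.3177])
def show(n,c): d=c-k0; print(n,c.round(4),'along %.1f across %.1f'%(1000*d@ay,1000*d@ax))
A=lambda x,yy,z:C(s1,260,40,3.5,x,yy,z)
B=lambda x,yy,z:C(s2,370,180,3,x,yy,z)
show('d1 plate inner top L',A(45,132,.06));show('d1 R',A(725,335,.06));show('d1 outer L',A(65,38,.06));show('d1 outer R',A(755,250,.06))
show('d1 strip end',A(338,270,.012)); show('d1 strip low',A(308,415,.012))
show('d2 strip end',B(248,246,.012));show('d2 strip start',B(45,246,.012))
show('d2 plate floor top rail side',B(270,200,.012));show('d2 plate floor low',B(243,388,.012))
show('d2 plate inner top R?',B(415,95,.06));show('d2 plate inner top L?',B(340,565,.06))
show('d2 channel edges near',B(200,112,.012));show('d2 ',B(200,392,.012))
show('rail top inner',B(290,68,.022));show('rail outer',B(290,40,.022));show('rail low inner',B(200,405,.022));show('rail low outer',B(200,437,.022))
show('d2 stop floor front', B(45,246,.012))
E
```

```text
d1 plate inner top L [ 0.4321 -0.0544] along 271.7 across -42.0
d1 R [ 0.5184 -0.0422] along 271.9 across 45.2
d1 outer L [ 0.4306 -0.0442] along 282.0 across -42.0
d1 outer R [ 0.5166 -0.0322] along 282.0 across 44.8
d1 strip end [ 0.4749 -0.05  ] along 270.1 across 1.1
d1 strip low [ 0.4801 -0.0726] along 247.0 across 3.1
d2 strip end [ 0.4746 -0.0521] along 268.0 across 0.4
d2 strip start [ 0.4802 -0.0954] along 224.4 across 0.1
d2 plate floor top rail side [ 0.4638 -0.0501] along 271.5 across -10.0
d2 plate floor low [ 0.5081 -0.0446] along 270.9 across 34.6
d2 plate inner top R? [ 0.4312 -0.0561] along 270.1 across -43.1
d2 plate inner top L? [ 0.5175 -0.0434] along 270.8 across 44.1
d2 channel edges near [ 0.4471 -0.0694] along 254.7 across -29.2
d2  [ 0.5103 -0.054 ] along 261.3 across 35.6
rail top inner [ 0.4344 -0.0582] along 267.5 across -40.2
rail outer [ 0.4291 -0.0597] along 266.8 across -45.6
rail low inner [ 0.5084 -0.0581] along 257.5 across 33.1
rail low outer [ 0.516  -0.0562] along 258.3 across 40.9
d2 stop floor front [ 0.4802 -0.0954] along 224.4 across 0.1
```

servo_tool(
  commands=[
    {"linear": [-40, 22, 0], "angular": [0, 0, -7], "gripper": -1},
    {"linear": [-80, 45, 0], "angular": [0, 0, -14], "gripper": -1},
    {"linear": [-120, 70, 0], "angular": [0, 0, -21.5], "gripper": -1},
    {"linear": [-151.5, 88.5, 0], "angular": [0, 0, -21.5], "gripper": -1},
    {"linear": [-151.5, 88.5, 20], "angular": [0, 0, -21.5], "gripper": -1},
    {"linear": [-151.5, 88.5, 40], "angular": [0, 0, -21.5], "gripper": -1},
    {"linear": [-151.5, 88.5, 40], "angular": [0, 0, -21.5], "gripper": -1},
  ],
)

```text
time_s: 12.05
position: [0.4758, -0.0716, 0.1078]
tool_rot: [[-0.137, 0.991, -0.005], [0.991, 0.137, 0.002], [0.003, -0.005, -1.0]]
ft_force: [-0.2, 0.2, -0.7]
grip_width: 0.0557
```

```bash
python3 look.py h1
```

```text
12.05 [ 0.4758 -0.0716  0.1078] yawy 7.85 q [-22.7  23.9  96.5   0.   59.9 -30.5] [-0.2  0.2 -0.7]
```

View pics/h1.png

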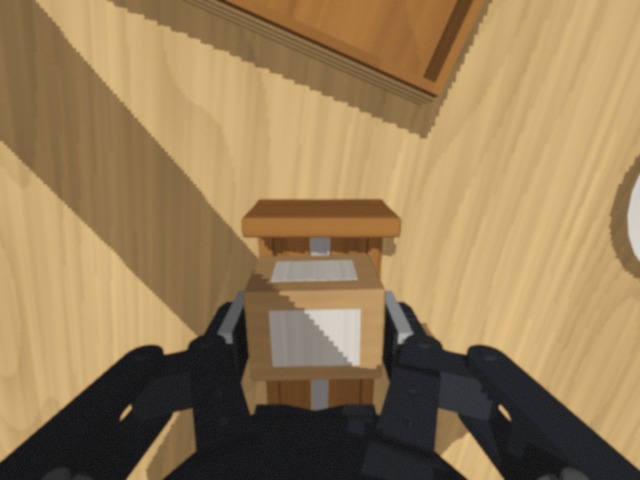

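The view shows the plate centred at column 321 and the strip at 320, while the carton is at 315. It needs about 3.5 mm more towards +y of the tool, then down.

servo_tool(
  commands=[
    {"linear": [0, 3, 10], "angular": [0, 0, 0], "gripper": -1},
    {"linear": [0, 3, 30], "angular": [0, 0, 0], "gripper": -1},
    {"linear": [0, 3, 50], "angular": [0, 0, 0], "gripper": -1},
    {"linear": [0, 3, 50], "angular": [0, 0, 0], "gripper": -1},
    {"linear": [0, 3, 50], "angular": [0, 0, 0], "gripper": -1},
  ],
)

```text
time_s: 12.6
position: [0.4807, -0.0715, 0.0608]
tool_rot: [[-0.138, 0.99, 0.0], [0.99, 0.138, -0.0], [-0.0, 0.0, -1.0]]
ft_force: [-0.2, -1.0, -1.3]
grip_width: 0.0555
```

```bash
python3 look.py h2
```

```text
12.6 [ 0.4807 -0.0715  0.0608] yawy 7.91 q [-22.4  28.4  99.    0.   52.5 -30.4] [-0.2 -1.  -1.3]
```

View pics/h2.png

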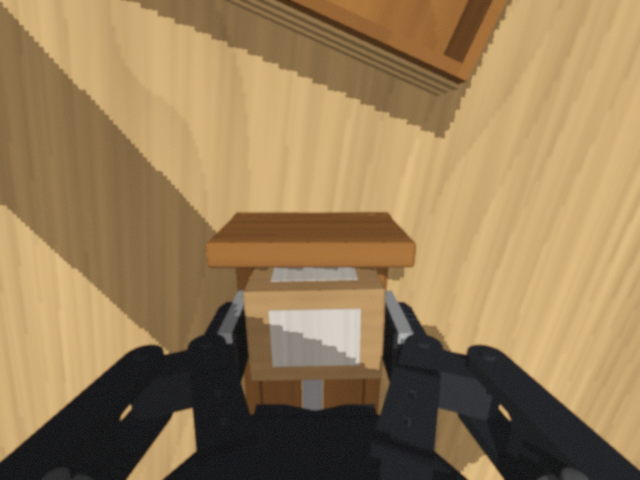

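The plate centre is now at column 310.5 and the strip at 312.5, so I'm about 1.5 mm past centre. I correct back and lower.

servo_tool(
  commands=[
    {"linear": [0, -1.5, 0], "angular": [0, 0, 0], "gripper": -1},
    {"linear": [0, -1.5, 0], "angular": [0, 0, 0], "gripper": -1},
    {"linear": [0, -1.5, 10], "angular": [0, 0, 0], "gripper": -1},
    {"linear": [0, -1.5, 18], "angular": [0, 0, 0], "gripper": -1},
    {"linear": [0, -1.5, 21], "angular": [0, 0, 0], "gripper": -1},
    {"linear": [0, -1.5, 21], "angular": [0, 0, 0], "gripper": -1},
    {"linear": [0, -1.5, 21], "angular": [0, 0, 0], "gripper": -1},
  ],
)

```text
time_s: 13.35
position: [0.4788, -0.0717, 0.039]
tool_rot: [[-0.137, 0.991, -0.0], [0.991, 0.137, 0.0], [0.0, -0.0, -1.0]]
ft_force: [0.0, -0.3, -0.4]
grip_width: 0.0553
```

servo_tool(
  commands=[
    {"linear": [0, 0, 0], "angular": [0, 0, 0], "gripper": 1},
    {"linear": [0, 0, 0], "angular": [0, 0, 0], "gripper": 1},
    {"linear": [0, 0, 0], "angular": [0, 0, 0], "gripper": 1},
    {"linear": [0, 0, 0], "angular": [0, 0, 0], "gripper": 1},
    {"linear": [0, 0, -40], "angular": [0, 0, 0], "gripper": 1},
    {"linear": [0, 0, -90], "angular": [0, 0, 0], "gripper": 1},
    {"linear": [40, 0, -130], "angular": [0, 0, 6], "gripper": 1},
    {"linear": [85, 0, -160], "angular": [0, 0, 12], "gripper": 1},
    {"linear": [130, 0, -190], "angular": [0, 0, 18], "gripper": 1},
    {"linear": [175, 0, -210], "angular": [0, 0, 21.5], "gripper": 1},
    {"linear": [217, -1, -211], "angular": [0, 0, 21.5], "gripper": 1},
    {"linear": [217, -1, -211], "angular": [0, 0, 21.5], "gripper": 1},
    {"linear": [217, -1, -211], "angular": [0, 0, 21.5], "gripper": 1},
  ],
)

```text
time_s: 14.65
position: [0.4477, 0.144, 0.2504]
tool_rot: [[0.233, 0.973, 0.0], [0.973, -0.233, -0.0], [-0.0, 0.0, -1.0]]
ft_force: [0.4, -0.5, -0.3]
grip_width: 0.0855
```

```bash
python3 look.py i1; python3 lab.py
```

```text
14.65 [0.4477 0.144  0.2504] yawy -13.45 q [ 3.4 13.4 85.4 -0.  81.1 16.8] [ 0.4 -0.5 -0.3]
[0.4481 0.1428] yaw -13.6 0.92 [0.035 0.024] tool dxy mm [-0.1  0.2]
[0.4766 0.2367] yaw -13.6 0.6 [0.034 0.025] tool dxy mm [97.9  5.9]
[0.4883 0.2878] yaw -13.6 0.8 [0.035 0.025] tool dxy mm [150.2   5.3]
[0.4747 0.3303] yaw -13.6 0.87 [0.034 0.001] tool dxy mm [188.4 -17.9]
[0.44796439 0.14296203 0.25008685] -13.557244689268396
```

View pics/i1.png

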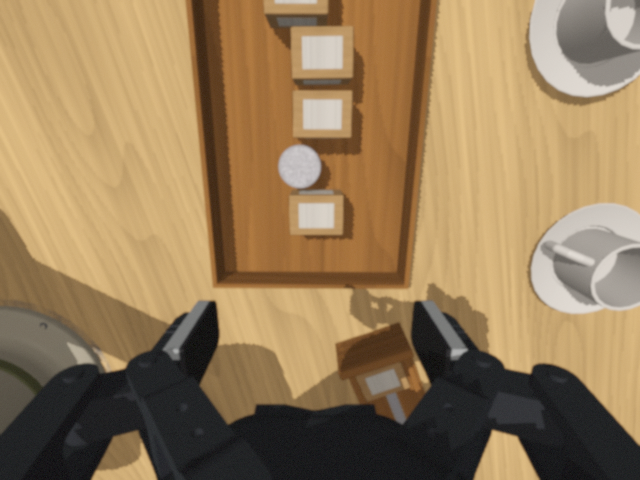

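Carton B sits at the image centre (316,215) directly below, and the placed carton's label shows at (382,380) in the rack. Grasping.

servo_tool(
  commands=[
    {"linear": [0, 0, 50], "angular": [0, 0, 0], "gripper": 1},
    {"linear": [0, 0, 100], "angular": [0, 0, 0], "gripper": 1},
    {"linear": [0, 0, 150], "angular": [0, 0, 0], "gripper": 1},
    {"linear": [0, 0, 190], "angular": [0, 0, 0], "gripper": 1},
    {"linear": [0, 0, 215], "angular": [0, 0, 0], "gripper": 1},
    {"linear": [0, 0, 220], "angular": [0, 0, 0], "gripper": 1},
    {"linear": [0, 0, 220], "angular": [0, 0, 0], "gripper": 1},
    {"linear": [0, 0, 220], "angular": [0, 0, 0], "gripper": -1},
    {"linear": [0, 0, 220], "angular": [0, 0, 0], "gripper": -1},
    {"linear": [0, 0, 220], "angular": [0, 0, 0], "gripper": -1},
    {"linear": [0, 0, 220], "angular": [0, 0, 0], "gripper": -1},
    {"linear": [0, 0, 220], "angular": [0, 0, 0], "gripper": -1},
    {"linear": [0, 0, 200], "angular": [0, 0, 0], "gripper": -1},
    {"linear": [0, 0, 160], "angular": [0, 0, 0], "gripper": -1},
    {"linear": [0, 0, 120], "angular": [0, 0, 0], "gripper": -1},
    {"linear": [0, 0, 100], "angular": [0, 0, 0], "gripper": -1},
  ],
  force=40,
)

```text
time_s: 16.4
position: [0.4489, 0.1432, 0.1543]
tool_rot: [[0.235, 0.972, 0.006], [0.972, -0.235, 0.0], [0.002, 0.006, -1.0]]
ft_force: [-0.4, -0.1, -1.1]
grip_width: 0.0551
```

```bash
python3 look.py i2
```

```text
16.4 [0.4489 0.1432 0.1543] yawy -13.6 q [ 3.3 19.1 94.8  0.  65.7 16.9] [-0.4 -0.1 -1.1]
```

View pics/i2.png

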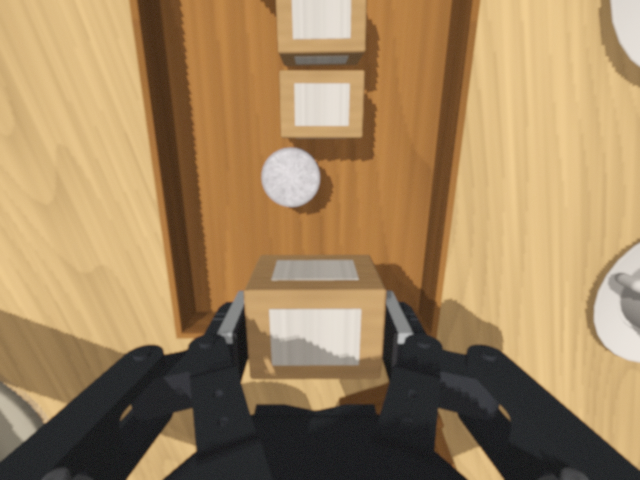

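servo_tool(
  commands=[
    {"linear": [-45, 18, 0], "angular": [0, 0, -5], "gripper": -1},
    {"linear": [-90, 36, 0], "angular": [0, 0, -10], "gripper": -1},
    {"linear": [-135, 54, 0], "angular": [0, 0, -15], "gripper": -1},
    {"linear": [-180, 72, 0], "angular": [0, 0, -20], "gripper": -1},
    {"linear": [-222, 89, 0], "angular": [0, 0, -21.5], "gripper": -1},
    {"linear": [-241.5, 96, 0], "angular": [0, 0, -21.5], "gripper": -1},
    {"linear": [-241.5, 96, 25], "angular": [0, 0, -21.5], "gripper": -1},
    {"linear": [-241.5, 96, 50], "angular": [0, 0, -21.5], "gripper": -1},
    {"linear": [-241.5, 96, 60], "angular": [0, 0, -21.5], "gripper": -1},
    {"linear": [-241.5, 96, 60], "angular": [0, 0, -21.5], "gripper": -1},
    {"linear": [-241.5, 96, 60], "angular": [0, 0, -21.5], "gripper": -1},
    {"linear": [-241.5, 96, 60], "angular": [0, 0, -21.5], "gripper": -1},
  ],
)

```text
time_s: 17.65
position: [0.4851, -0.1143, 0.0914]
tool_rot: [[-0.138, 0.99, 0.002], [0.99, 0.138, -0.001], [-0.001, 0.002, -1.0]]
ft_force: [-0.0, 0.2, 0.3]
grip_width: 0.0554
```

```bash
python3 look.py j1
```

```text
17.65 [ 0.4851 -0.1143  0.0914] yawy 7.91 q [-26.9  26.6  95.3   0.   58.  -34.8] [-0.   0.2  0.3]
```

View pics/j1.png

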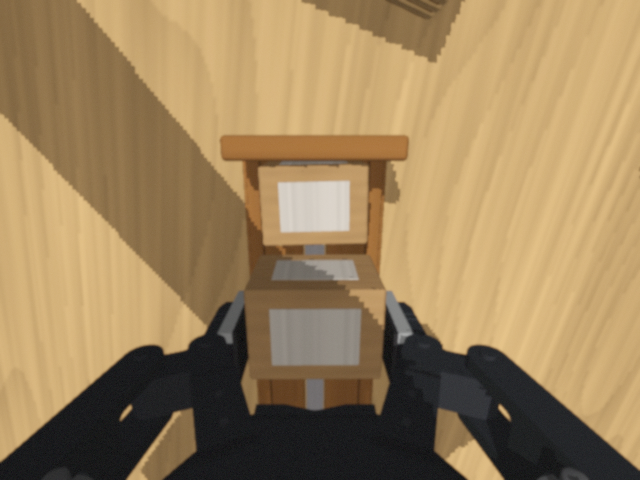

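The first carton sits square and central (label at (315,207)) and the strip is at column 315, so the second is aligned. Lowering and releasing, then on to the third.

servo_tool(
  commands=[
    {"linear": [0, 0, 20], "angular": [0, 0, 0], "gripper": -1},
    {"linear": [0, 0, 40], "angular": [0, 0, 0], "gripper": -1},
    {"linear": [0, 0, 50], "angular": [0, 0, 0], "gripper": -1},
    {"linear": [0, 0, 51.5], "angular": [0, 0, 0], "gripper": -1},
    {"linear": [0, 0, 51.5], "angular": [0, 0, 0], "gripper": -1},
    {"linear": [0, 0, 51.5], "angular": [0, 0, 0], "gripper": -1},
  ],
)

```text
time_s: 18.3
position: [0.4849, -0.1144, 0.0394]
tool_rot: [[-0.137, 0.991, 0.001], [0.991, 0.137, -0.001], [-0.001, 0.001, -1.0]]
ft_force: [0.2, 0.1, 0.1]
grip_width: 0.0555
```

servo_tool(
  commands=[
    {"linear": [0, 0, 0], "angular": [0, 0, 0], "gripper": 1},
    {"linear": [0, 0, 0], "angular": [0, 0, 0], "gripper": 1},
    {"linear": [0, 0, 0], "angular": [0, 0, 0], "gripper": 1},
    {"linear": [0, 0, 0], "angular": [0, 0, 0], "gripper": 1},
    {"linear": [0, 0, -40], "angular": [0, 0, 0], "gripper": 1},
    {"linear": [0, 0, -90], "angular": [0, 0, 0], "gripper": 1},
    {"linear": [40, 4, -120], "angular": [0, 0, 4], "gripper": 1},
    {"linear": [85, 9, -140], "angular": [0, 0, 8], "gripper": 1},
    {"linear": [130, 14, -160], "angular": [0, 0, 12], "gripper": 1},
    {"linear": [175, 20, -180], "angular": [0, 0, 16], "gripper": 1},
    {"linear": [220, 25, -200], "angular": [0, 0, 20], "gripper": 1},
    {"linear": [265, 30, -211], "angular": [0, 0, 21.5], "gripper": 1},
    {"linear": [310, 35, -211], "angular": [0, 0, 21.5], "gripper": 1},
    {"linear": [349, 40, -211], "angular": [0, 0, 21.5], "gripper": 1},
    {"linear": [349, 40, -211], "angular": [0, 0, 21.5], "gripper": 1},
    {"linear": [349, 40, -211], "angular": [0, 0, 21.5], "gripper": 1},
    {"linear": [349, 40, -211], "angular": [0, 0, 21.5], "gripper": 1},
  ],
)

```text
time_s: 20.0
position: [0.4764, 0.2361, 0.2497]
tool_rot: [[0.236, 0.972, -0.0], [0.972, -0.236, -0.0], [-0.0, -0.0, -1.0]]
ft_force: [0.8, -0.4, 0.2]
grip_width: 0.0853
```

```bash
python3 look.py k1; python3 lab.py
```

```text
20.0 [0.4764 0.2361 0.2497] yawy -13.66 q [13.6 19.7 76.4 -0.  83.9 27.3] [ 0.8 -0.4  0.2]
[0.4764 0.237 ] yaw -13.7 0.85 [0.035 0.024] tool dxy mm [ 1.1 -0.3]
[0.4881 0.2876] yaw -13.8 0.95 [0.035 0.025] tool dxy mm [53.  -0.9]
[0.4777 0.3427] yaw -13.8 0.81 [0.035 0.024] tool dxy mm [104.  -24.1]
[0.47643664 0.23588378 0.24980877] -13.695461261739727
```

View pics/k1.png

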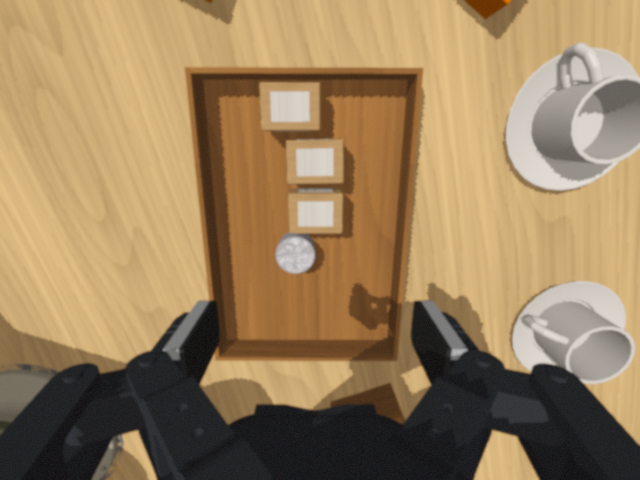

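The third carton is directly below at (316,213), with the tin clear at (296,254). Grasping.

servo_tool(
  commands=[
    {"linear": [1, 0, 50], "angular": [0, 0, 0], "gripper": 1},
    {"linear": [1, 0, 100], "angular": [0, 0, 0], "gripper": 1},
    {"linear": [1, 0, 150], "angular": [0, 0, 0], "gripper": 1},
    {"linear": [1, 0, 190], "angular": [0, 0, 0], "gripper": 1},
    {"linear": [1, 0, 215], "angular": [0, 0, 0], "gripper": 1},
    {"linear": [1, 0, 220], "angular": [0, 0, 0], "gripper": 1},
    {"linear": [1, 0, 220], "angular": [0, 0, 0], "gripper": 1},
    {"linear": [1, 0, 220], "angular": [0, 0, 0], "gripper": -1},
    {"linear": [1, 0, 220], "angular": [0, 0, 0], "gripper": -1},
    {"linear": [1, 0, 220], "angular": [0, 0, 0], "gripper": -1},
    {"linear": [1, 0, 220], "angular": [0, 0, 0], "gripper": -1},
    {"linear": [1, 0, 220], "angular": [0, 0, 0], "gripper": -1},
    {"linear": [1, 0, 200], "angular": [0, 0, 0], "gripper": -1},
    {"linear": [1, 0, 160], "angular": [0, 0, 0], "gripper": -1},
    {"linear": [1, 0, 120], "angular": [0, 0, 0], "gripper": -1},
    {"linear": [1, 0, 100], "angular": [0, 0, 0], "gripper": -1},
  ],
  force=40,
)

```text
time_s: 21.75
position: [0.4774, 0.2382, 0.154]
tool_rot: [[0.235, 0.972, 0.006], [0.972, -0.235, 0.001], [0.003, 0.005, -1.0]]
ft_force: [0.5, 1.3, -0.3]
grip_width: 0.0552
```

```bash
python3 look.py k2
```

```text
21.75 [0.4774 0.2382 0.154 ] yawy -13.61 q [13.8 24.8 85.3  0.  69.5 27.4] [ 0.5  1.3 -0.3]
```

View pics/k2.png

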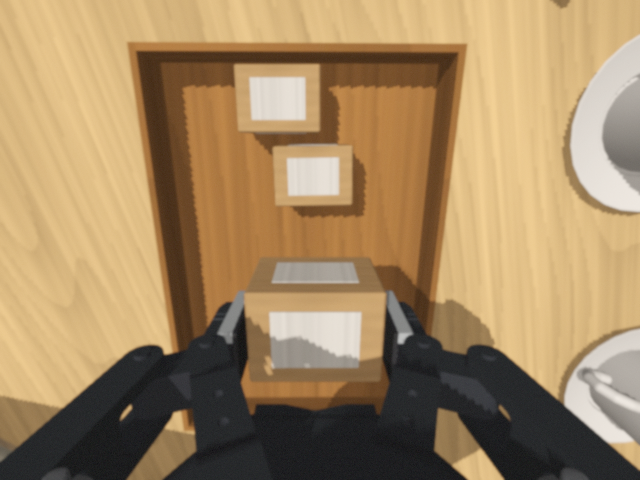

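servo_tool(
  commands=[
    {"linear": [-45, 12, 0], "angular": [0, 0, -3], "gripper": -1},
    {"linear": [-90, 25, 0], "angular": [0, 0, -6], "gripper": -1},
    {"linear": [-135, 38, 0], "angular": [0, 0, -9], "gripper": -1},
    {"linear": [-180, 50, 0], "angular": [0, 0, -12], "gripper": -1},
    {"linear": [-225, 63, 0], "angular": [0, 0, -15], "gripper": -1},
    {"linear": [-270, 76, 0], "angular": [0, 0, -18], "gripper": -1},
    {"linear": [-315, 88, 0], "angular": [0, 0, -21.5], "gripper": -1},
    {"linear": [-355, 100, 0], "angular": [0, 0, -21.5], "gripper": -1},
    {"linear": [-380, 106.5, 0], "angular": [0, 0, -21.5], "gripper": -1},
    {"linear": [-380, 106.5, 20], "angular": [0, 0, -21.5], "gripper": -1},
    {"linear": [-380, 106.5, 45], "angular": [0, 0, -21.5], "gripper": -1},
    {"linear": [-380, 106.5, 60], "angular": [0, 0, -21.5], "gripper": -1},
    {"linear": [-380, 106.5, 60], "angular": [0, 0, -21.5], "gripper": -1},
    {"linear": [-380, 106.5, 60], "angular": [0, 0, -21.5], "gripper": -1},
    {"linear": [-380, 106.5, 60], "angular": [0, 0, -21.5], "gripper": -1},
  ],
)

```text
time_s: 23.3
position: [0.491, -0.1567, 0.0909]
tool_rot: [[-0.137, 0.991, 0.002], [0.991, 0.137, -0.001], [-0.001, 0.002, -1.0]]
ft_force: [-0.2, 0.9, -0.7]
grip_width: 0.0554
```

```bash
python3 look.py l1
```

```text
23.3 [ 0.491  -0.1567  0.0909] yawy 7.9 q [-30.9  28.   92.6  -0.   59.3 -38.8] [-0.2  0.9 -0.7]
```

View pics/l1.png

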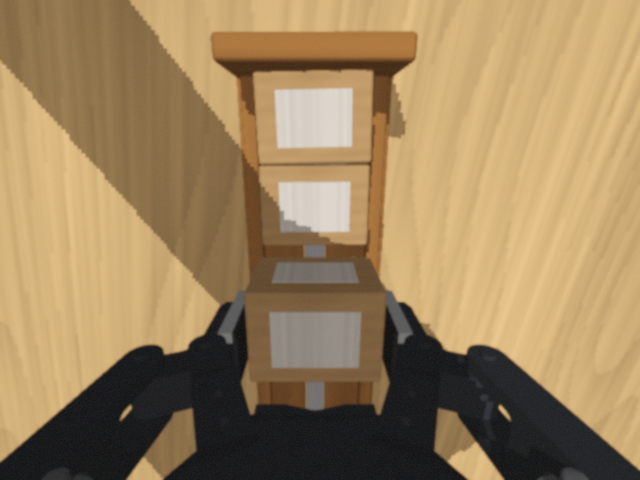

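Two cartons are square in the rack (labels (314,118) and (315,207)) and the third is in line. Lowering, 1 mm back.

servo_tool(
  commands=[
    {"linear": [-1, 0, 10], "angular": [0, 0, 0], "gripper": -1},
    {"linear": [-1, 0, 30], "angular": [0, 0, 0], "gripper": -1},
    {"linear": [-1, 0, 45], "angular": [0, 0, 0], "gripper": -1},
    {"linear": [-1, 0, 51.5], "angular": [0, 0, 0], "gripper": -1},
    {"linear": [-1, 0, 51.5], "angular": [0, 0, 0], "gripper": -1},
    {"linear": [-1, 0, 51.5], "angular": [0, 0, 0], "gripper": -1},
  ],
)

```text
time_s: 23.95
position: [0.4908, -0.1576, 0.0384]
tool_rot: [[-0.137, 0.991, 0.0], [0.991, 0.137, -0.0], [-0.0, 0.0, -1.0]]
ft_force: [-0.2, -0.8, -0.1]
grip_width: 0.0554
```

servo_tool(
  commands=[
    {"linear": [0, 0, 0], "angular": [0, 0, 0], "gripper": 1},
    {"linear": [0, 0, 0], "angular": [0, 0, 0], "gripper": 1},
    {"linear": [0, 0, 0], "angular": [0, 0, 0], "gripper": 1},
    {"linear": [0, 0, 0], "angular": [0, 0, 0], "gripper": 1},
    {"linear": [0, 0, -40], "angular": [0, 0, 0], "gripper": 1},
    {"linear": [0, 0, -90], "angular": [0, 0, 0], "gripper": 1},
    {"linear": [40, 5, -120], "angular": [0, 0, 3], "gripper": 1},
    {"linear": [85, 11, -140], "angular": [0, 0, 6], "gripper": 1},
    {"linear": [130, 17, -160], "angular": [0, 0, 9], "gripper": 1},
    {"linear": [175, 23, -180], "angular": [0, 0, 12], "gripper": 1},
    {"linear": [220, 29, -200], "angular": [0, 0, 15], "gripper": 1},
    {"linear": [265, 35, -210], "angular": [0, 0, 18], "gripper": 1},
    {"linear": [310, 41, -210], "angular": [0, 0, 21.5], "gripper": 1},
    {"linear": [355, 47, -210], "angular": [0, 0, 21.5], "gripper": 1},
    {"linear": [400, 53, -210], "angular": [0, 0, 21.5], "gripper": 1},
    {"linear": [441, 58.5, -210], "angular": [0, 0, 21.5], "gripper": 1},
    {"linear": [441, 58.5, -210], "angular": [0, 0, 21.5], "gripper": 1},
    {"linear": [441, 58.5, -210], "angular": [0, 0, 21.5], "gripper": 1},
    {"linear": [441, 58.5, -210], "angular": [0, 0, 21.5], "gripper": 1},
  ],
)

```text
time_s: 25.85
position: [0.4882, 0.2866, 0.2483]
tool_rot: [[0.236, 0.972, -0.0], [0.972, -0.236, -0.0], [-0.0, -0.0, -1.0]]
ft_force: [0.3, -0.6, 0.1]
grip_width: 0.0857
```

```bash
python3 look.py m1; python3 lab.py
```

```text
25.85 [0.4882 0.2866 0.2483] yawy -13.66 q [18.4 23.2 71.1 -0.  85.7 32.1] [ 0.3 -0.6  0.1]
[0.488  0.2877] yaw -13.7 0.63 [0.036 0.025] tool dxy mm [ 1.2 -0.7]
[0.4774 0.3426] yaw -13.7 0.71 [0.035 0.025] tool dxy mm [ 52.  -23.9]
[0.48834071 0.28637273 0.248384  ] -13.692507284376362
```

View pics/m1.png

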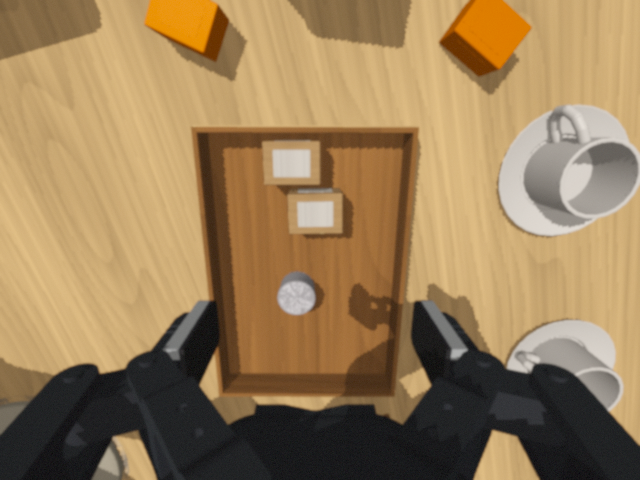

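The fourth carton is at (316,213) below the tool, with the last one at (291,163). Grasping with a 1 mm correction.

servo_tool(
  commands=[
    {"linear": [1, -0.5, 50], "angular": [0, 0, 0], "gripper": 1},
    {"linear": [1, -0.5, 100], "angular": [0, 0, 0], "gripper": 1},
    {"linear": [1, -0.5, 150], "angular": [0, 0, 0], "gripper": 1},
    {"linear": [1, -0.5, 190], "angular": [0, 0, 0], "gripper": 1},
    {"linear": [1, -0.5, 213], "angular": [0, 0, 0], "gripper": 1},
    {"linear": [1, -0.5, 218], "angular": [0, 0, 0], "gripper": 1},
    {"linear": [1, -0.5, 218], "angular": [0, 0, 0], "gripper": 1},
    {"linear": [1, -0.5, 218], "angular": [0, 0, 0], "gripper": -1},
    {"linear": [1, -0.5, 218], "angular": [0, 0, 0], "gripper": -1},
    {"linear": [1, -0.5, 218], "angular": [0, 0, 0], "gripper": -1},
    {"linear": [1, -0.5, 218], "angular": [0, 0, 0], "gripper": -1},
    {"linear": [1, -0.5, 218], "angular": [0, 0, 0], "gripper": -1},
    {"linear": [1, -0.5, 200], "angular": [0, 0, 0], "gripper": -1},
    {"linear": [1, -0.5, 160], "angular": [0, 0, 0], "gripper": -1},
    {"linear": [1, -0.5, 120], "angular": [0, 0, 0], "gripper": -1},
    {"linear": [1, -0.5, 98], "angular": [0, 0, 0], "gripper": -1},
  ],
  force=40,
)

```text
time_s: 27.6
position: [0.4887, 0.2888, 0.1544]
tool_rot: [[0.235, 0.972, 0.005], [0.972, -0.235, 0.002], [0.003, 0.005, -1.0]]
ft_force: [-0.1, -0.2, -0.5]
grip_width: 0.0552
```

```bash
python3 look.py m2
```

```text
27.6 [0.4887 0.2888 0.1544] yawy -13.6 q [18.6 27.8 79.8  0.  72.1 32.2] [-0.1 -0.2 -0.5]
```

View pics/m2.png

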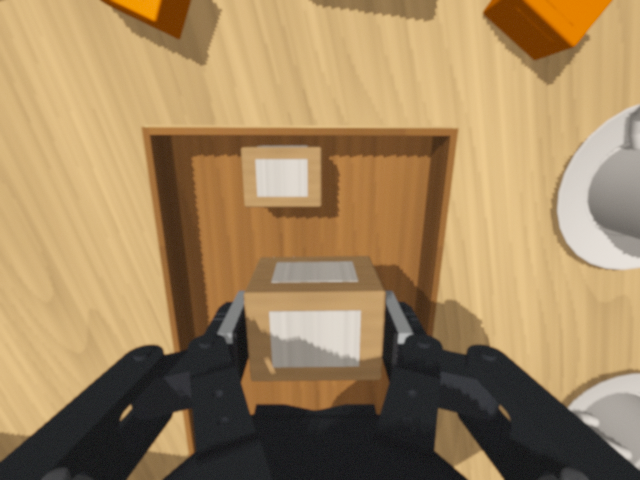

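servo_tool(
  commands=[
    {"linear": [-45, 11, 0], "angular": [0, 0, -2], "gripper": -1},
    {"linear": [-90, 23, 0], "angular": [0, 0, -4], "gripper": -1},
    {"linear": [-135, 35, 0], "angular": [0, 0, -6], "gripper": -1},
    {"linear": [-180, 47, 0], "angular": [0, 0, -8], "gripper": -1},
    {"linear": [-225, 59, 0], "angular": [0, 0, -10], "gripper": -1},
    {"linear": [-270, 71, 0], "angular": [0, 0, -13], "gripper": -1},
    {"linear": [-315, 82, 0], "angular": [0, 0, -16], "gripper": -1},
    {"linear": [-360, 94, 0], "angular": [0, 0, -19], "gripper": -1},
    {"linear": [-405, 106, 0], "angular": [0, 0, -21.5], "gripper": -1},
    {"linear": [-450, 118, 0], "angular": [0, 0, -21.5], "gripper": -1},
    {"linear": [-473, 123.5, 0], "angular": [0, 0, -21.5], "gripper": -1},
    {"linear": [-473, 123.5, 20], "angular": [0, 0, -21.5], "gripper": -1},
    {"linear": [-473, 123.5, 45], "angular": [0, 0, -21.5], "gripper": -1},
    {"linear": [-473, 123.5, 60], "angular": [0, 0, -21.5], "gripper": -1},
    {"linear": [-473, 123.5, 60], "angular": [0, 0, -21.5], "gripper": -1},
    {"linear": [-473, 123.5, 60], "angular": [0, 0, -21.5], "gripper": -1},
    {"linear": [-473, 123.5, 60], "angular": [0, 0, -21.5], "gripper": -1},
  ],
)

```text
time_s: 29.35
position: [0.4971, -0.2005, 0.0915]
tool_rot: [[-0.137, 0.991, 0.002], [0.991, 0.137, -0.001], [-0.001, 0.002, -1.0]]
ft_force: [0.7, 0.3, -0.7]
grip_width: 0.0551
```

```bash
python3 look.py n1
```

```text
29.35 [ 0.4971 -0.2005  0.0915] yawy 7.9 q [-34.6  29.5  89.3   0.   61.  -42.5] [ 0.7  0.3 -0.7]
```

View pics/n1.png

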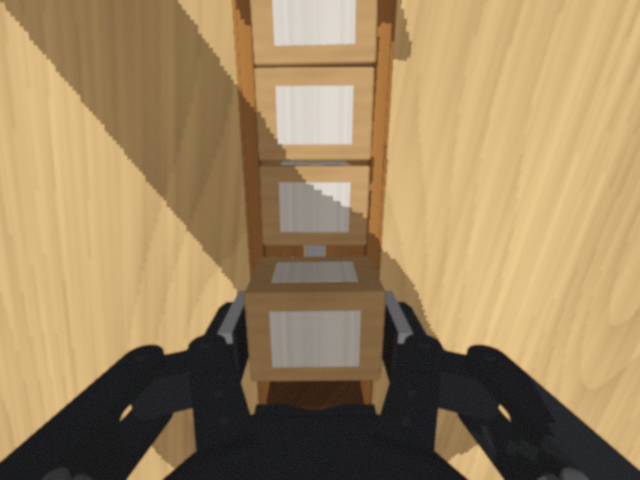

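Three cartons stand square in a row and the fourth is aligned. Lowering.

servo_tool(
  commands=[
    {"linear": [0, 0, 10], "angular": [0, 0, 0], "gripper": -1},
    {"linear": [0, 0, 30], "angular": [0, 0, 0], "gripper": -1},
    {"linear": [0, 0, 45], "angular": [0, 0, 0], "gripper": -1},
    {"linear": [0, 0, 51.5], "angular": [0, 0, 0], "gripper": -1},
    {"linear": [0, 0, 51.5], "angular": [0, 0, 0], "gripper": -1},
    {"linear": [0, 0, 51.5], "angular": [0, 0, 0], "gripper": -1},
  ],
)

```text
time_s: 30.0
position: [0.4967, -0.2003, 0.0389]
tool_rot: [[-0.137, 0.991, 0.0], [0.991, 0.137, -0.0], [-0.0, 0.0, -1.0]]
ft_force: [-0.3, 0.2, -1.1]
grip_width: 0.0555
```

servo_tool(
  commands=[
    {"linear": [0, 0, 0], "angular": [0, 0, 0], "gripper": 1},
    {"linear": [0, 0, 0], "angular": [0, 0, 0], "gripper": 1},
    {"linear": [0, 0, 0], "angular": [0, 0, 0], "gripper": 1},
    {"linear": [0, 0, 0], "angular": [0, 0, 0], "gripper": 1},
    {"linear": [0, 0, -40], "angular": [0, 0, 0], "gripper": 1},
    {"linear": [0, 0, -90], "angular": [0, 0, 0], "gripper": 1},
    {"linear": [40, 4, -120], "angular": [0, 0, 2], "gripper": 1},
    {"linear": [85, 8, -140], "angular": [0, 0, 4], "gripper": 1},
    {"linear": [130, 13, -160], "angular": [0, 0, 6], "gripper": 1},
    {"linear": [175, 18, -180], "angular": [0, 0, 8], "gripper": 1},
    {"linear": [220, 22, -200], "angular": [0, 0, 10], "gripper": 1},
    {"linear": [265, 27, -210], "angular": [0, 0, 12], "gripper": 1},
    {"linear": [312, 32, -210], "angular": [0, 0, 14], "gripper": 1},
    {"linear": [360, 37, -210], "angular": [0, 0, 17], "gripper": 1},
    {"linear": [408, 42, -210], "angular": [0, 0, 19], "gripper": 1},
    {"linear": [456, 47, -210], "angular": [0, 0, 21.5], "gripper": 1},
    {"linear": [504, 52, -210], "angular": [0, 0, 21.5], "gripper": 1},
    {"linear": [541, 55, -210], "angular": [0, 0, 21.5], "gripper": 1},
    {"linear": [541, 55, -210], "angular": [0, 0, 21.5], "gripper": 1},
    {"linear": [541, 55, -210], "angular": [0, 0, 21.5], "gripper": 1},
  ],
)

```text
time_s: 32.0
position: [0.4765, 0.3435, 0.2485]
tool_rot: [[0.234, 0.972, -0.0], [0.972, -0.234, -0.0], [-0.001, -0.0, -1.0]]
ft_force: [-0.6, -0.1, -0.3]
grip_width: 0.0857
```

```bash
python3 look.py o1; python3 lab.py
```

```text
32.0 [0.4765 0.3435 0.2485] yawy -13.53 q [24.3 25.4 67.4 -0.  87.2 37.8] [-0.6 -0.1 -0.3]
[0.4776 0.3427] yaw -13.7 0.74 [0.035 0.024] tool dxy mm [0.2 0.7]
[0.47681553 0.34265903 0.2486691 ] -13.613004374512537
```

View pics/o1.png

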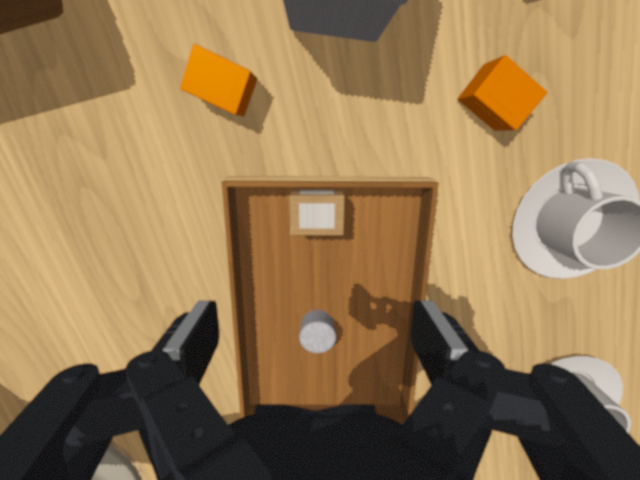

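The last carton is directly below at (317,214), and the tin is still in the basket at (318,332).

servo_tool(
  commands=[
    {"linear": [0, 0.5, 50], "angular": [0, 0, 0], "gripper": 1},
    {"linear": [0, 0.5, 100], "angular": [0, 0, 0], "gripper": 1},
    {"linear": [0, 0.5, 150], "angular": [0, 0, 0], "gripper": 1},
    {"linear": [0, 0.5, 190], "angular": [0, 0, 0], "gripper": 1},
    {"linear": [0, 0.5, 213], "angular": [0, 0, 0], "gripper": 1},
    {"linear": [0, 0.5, 218], "angular": [0, 0, 0], "gripper": 1},
    {"linear": [0, 0.5, 218], "angular": [0, 0, 0], "gripper": 1},
    {"linear": [0, 0.5, 218], "angular": [0, 0, 0], "gripper": -1},
    {"linear": [0, 0.5, 218], "angular": [0, 0, 0], "gripper": -1},
    {"linear": [0, 0.5, 218], "angular": [0, 0, 0], "gripper": -1},
    {"linear": [0, 0.5, 218], "angular": [0, 0, 0], "gripper": -1},
    {"linear": [0, 0.5, 218], "angular": [0, 0, 0], "gripper": -1},
    {"linear": [0, 0.5, 200], "angular": [0, 0, 0], "gripper": -1},
    {"linear": [0, 0.5, 160], "angular": [0, 0, 0], "gripper": -1},
    {"linear": [0, 0.5, 120], "angular": [0, 0, 0], "gripper": -1},
    {"linear": [0, 0.5, 98], "angular": [0, 0, 0], "gripper": -1},
  ],
  force=40,
)

```text
time_s: 33.75
position: [0.4781, 0.3434, 0.1549]
tool_rot: [[0.235, 0.972, 0.005], [0.972, -0.235, 0.002], [0.003, 0.004, -1.0]]
ft_force: [-0.8, 1.0, -0.5]
grip_width: 0.0552
```

```bash
python3 look.py o2
```

```text
33.75 [0.4781 0.3434 0.1549] yawy -13.61 q [24.2 29.7 76.2  0.  73.8 37.8] [-0.8  1.  -0.5]
```

View pics/o2.png

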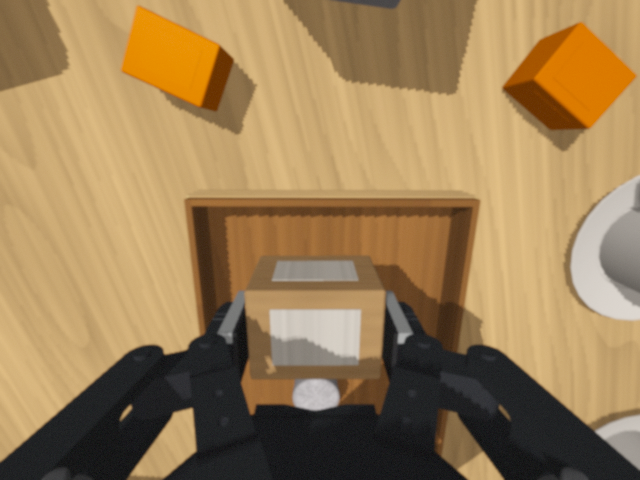

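servo_tool(
  commands=[
    {"linear": [-45, 13, 0], "angular": [0, 0, -2], "gripper": -1},
    {"linear": [-90, 26, 0], "angular": [0, 0, -4], "gripper": -1},
    {"linear": [-135, 39, 0], "angular": [0, 0, -6], "gripper": -1},
    {"linear": [-180, 52, 0], "angular": [0, 0, -8], "gripper": -1},
    {"linear": [-225, 65, 0], "angular": [0, 0, -10], "gripper": -1},
    {"linear": [-270, 78, 0], "angular": [0, 0, -12], "gripper": -1},
    {"linear": [-315, 91, 0], "angular": [0, 0, -14], "gripper": -1},
    {"linear": [-360, 104, 0], "angular": [0, 0, -16], "gripper": -1},
    {"linear": [-405, 117, 0], "angular": [0, 0, -18], "gripper": -1},
    {"linear": [-450, 130, 0], "angular": [0, 0, -20], "gripper": -1},
    {"linear": [-495, 143, 0], "angular": [0, 0, -21.5], "gripper": -1},
    {"linear": [-535, 154, 0], "angular": [0, 0, -21.5], "gripper": -1},
    {"linear": [-564, 162.5, 0], "angular": [0, 0, -21.5], "gripper": -1},
    {"linear": [-564, 162.5, 20], "angular": [0, 0, -21.5], "gripper": -1},
    {"linear": [-564, 162.5, 45], "angular": [0, 0, -21.5], "gripper": -1},
    {"linear": [-564, 162.5, 60], "angular": [0, 0, -21.5], "gripper": -1},
    {"linear": [-564, 162.5, 60], "angular": [0, 0, -21.5], "gripper": -1},
    {"linear": [-564, 162.5, 60], "angular": [0, 0, -21.5], "gripper": -1},
    {"linear": [-564, 162.5, 60], "angular": [0, 0, -21.5], "gripper": -1},
  ],
)

```text
time_s: 35.7
position: [0.503, -0.2436, 0.092]
tool_rot: [[-0.137, 0.991, 0.002], [0.991, 0.137, -0.001], [-0.001, 0.001, -1.0]]
ft_force: [-1.0, 0.1, -0.8]
grip_width: 0.0553
```

```bash
python3 look.py r1
```

```text
35.7 [ 0.503  -0.2436  0.092 ] yawy 7.9 q [-38.   31.3  85.5   0.   63.  -45.9] [-1.   0.1 -0.8]
```

View pics/r1.png

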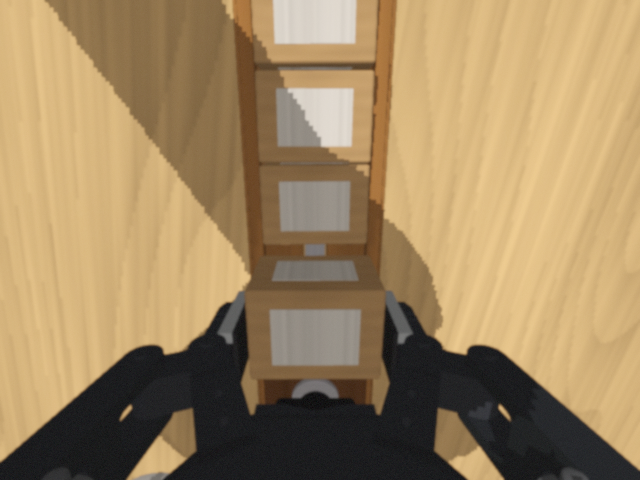

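In line, with the knob visible behind at (316,400) and clear. Lowering and releasing.

servo_tool(
  commands=[
    {"linear": [0, 0, 10], "angular": [0, 0, 0], "gripper": -1},
    {"linear": [0, 0, 30], "angular": [0, 0, 0], "gripper": -1},
    {"linear": [0, 0, 45], "angular": [0, 0, 0], "gripper": -1},
    {"linear": [0, 0, 52], "angular": [0, 0, 0], "gripper": -1},
    {"linear": [0, 0, 52], "angular": [0, 0, 0], "gripper": -1},
    {"linear": [0, 0, 52], "angular": [0, 0, 0], "gripper": -1},
  ],
)

```text
time_s: 36.35
position: [0.5026, -0.2435, 0.0389]
tool_rot: [[-0.137, 0.991, 0.0], [0.991, 0.137, -0.0], [-0.0, 0.0, -1.0]]
ft_force: [-0.2, -0.0, -0.9]
grip_width: 0.0554
```

servo_tool(
  commands=[
    {"linear": [0, 0, 0], "angular": [0, 0, 0], "gripper": 1},
    {"linear": [0, 0, 0], "angular": [0, 0, 0], "gripper": 1},
    {"linear": [0, 0, 0], "angular": [0, 0, 0], "gripper": 1},
    {"linear": [0, 0, 0], "angular": [0, 0, 0], "gripper": 1},
    {"linear": [0, 0, -40], "angular": [0, 0, 0], "gripper": 1},
    {"linear": [0, 0, -90], "angular": [0, 0, 0], "gripper": 1},
    {"linear": [0, 0, -140], "angular": [0, 0, -8], "gripper": 1},
    {"linear": [-25, 0, -180], "angular": [0, 0, -16], "gripper": 1},
    {"linear": [-50, 0, -210], "angular": [0, 0, -24], "gripper": 1},
    {"linear": [-75, 0, -210], "angular": [0, 0, -32], "gripper": 1},
    {"linear": [-75, 0, -210], "angular": [0, 0, -40], "gripper": 1},
    {"linear": [-75, 0, -210], "angular": [0, 0, -48], "gripper": 1},
    {"linear": [-75, 0, -210], "angular": [0, 0, -56], "gripper": 1},
    {"linear": [-75, 0, -210], "angular": [0, 0, -64], "gripper": 1},
    {"linear": [-75, 0, -210], "angular": [0, 0, -72], "gripper": 1},
    {"linear": [-75, 0, -210], "angular": [0, 0, -80], "gripper": 1},
    {"linear": [-75, 0, -210], "angular": [0, 0, -88], "gripper": 1},
    {"linear": [-75, 0, -210], "angular": [0, 0, -90], "gripper": 1},
    {"linear": [-75, 0, -210], "angular": [0, 0, -90], "gripper": 1},
    {"linear": [-75, 0, -210], "angular": [0, 0, -90], "gripper": 1},
  ],
)

```text
time_s: 38.35
position: [0.5128, -0.3177, 0.2488]
tool_rot: [[-0.991, -0.136, -0.0], [-0.136, 0.991, 0.0], [0.0, 0.0, -1.0]]
ft_force: [0.3, 0.2, -0.2]
grip_width: 0.0854
```

```bash
python3 look.py s1
```

```text
38.35 [ 0.5128 -0.3177  0.2488] yawy 97.82 q [ -43.    27.    64.7    0.    88.3 -140.8] [ 0.3  0.2 -0.2]
```

View pics/s1.png

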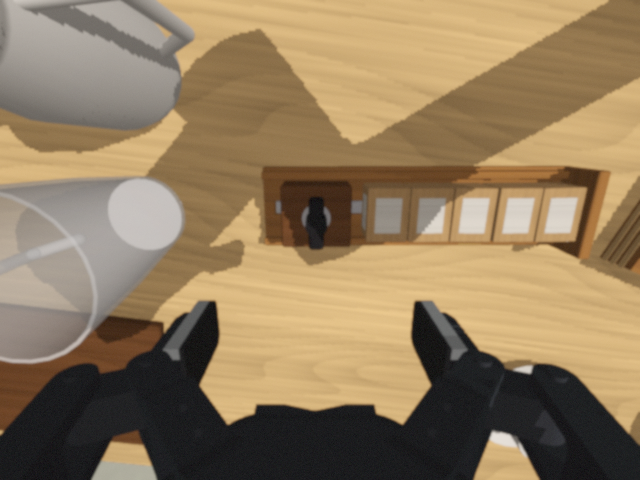

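The five cartons stand in a row at (388–560,215) with the stop just behind, and the knob bar is at (316,220). The pitcher rim at left is about 130 mm off. Descending onto the knob with the jaws partly open.

servo_tool(
  commands=[
    {"linear": [0, 0, 0], "angular": [0, 0, 0], "gripper": -0.1},
    {"linear": [0, 0, 40], "angular": [0, 0, 0], "gripper": -0.1},
    {"linear": [0, 0, 80], "angular": [0, 0, 0], "gripper": -0.1},
    {"linear": [0, 0, 120], "angular": [0, 0, 0], "gripper": -0.1},
    {"linear": [0, 0, 150], "angular": [0, 0, 0], "gripper": -0.1},
    {"linear": [0, 0, 165], "angular": [0, 0, 0], "gripper": -0.1},
    {"linear": [0, 0, 168], "angular": [0, 0, 0], "gripper": -0.1},
    {"linear": [0, 0, 168], "angular": [0, 0, 0], "gripper": -0.1},
    {"linear": [0, 0, 168], "angular": [0, 0, 0], "gripper": -0.1},
  ],
)

```text
time_s: 39.3
position: [0.5133, -0.3181, 0.082]
tool_rot: [[-0.991, -0.137, 0.002], [-0.137, 0.991, -0.001], [-0.001, -0.002, -1.0]]
ft_force: [-0.4, -0.1, 0.1]
grip_width: 0.038
```

```bash
python3 look.py t1
```

```text
39.3 [ 0.5133 -0.3181  0.082 ] yawy 97.88 q [ -43.    35.8   78.4   -0.    65.7 -140.9] [-0.4 -0.1  0.1]
```

View pics/t1.png

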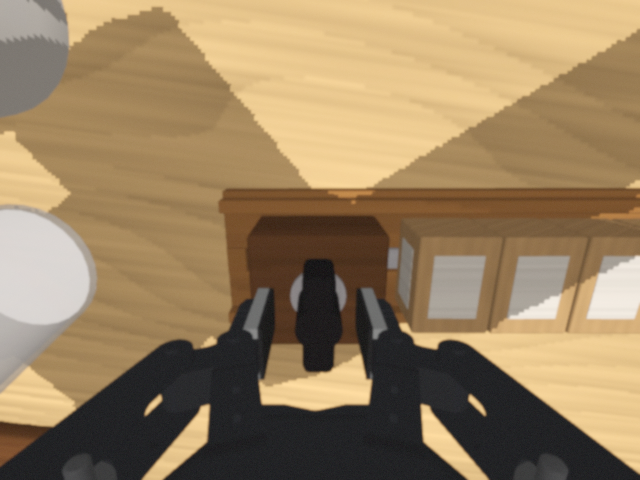

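The bar at (318,315) is centred between the pads. Closing, then sliding the stop forward.

servo_tool(
  commands=[
    {"linear": [0, 0, 0], "angular": [0, 0, 0], "gripper": -1},
    {"linear": [0, 0, 0], "angular": [0, 0, 0], "gripper": -1},
    {"linear": [0, 0, 0], "angular": [0, 0, 0], "gripper": -1},
    {"linear": [0, 0, 0], "angular": [0, 0, 0], "gripper": -1},
    {"linear": [0, 0, 0], "angular": [0, 0, 0], "gripper": -1},
    {"linear": [0, 0, 0], "angular": [0, 0, 0], "gripper": -1},
    {"linear": [0, 5, 0], "angular": [0, 0, 0], "gripper": -1},
    {"linear": [0, 10, 0], "angular": [0, 0, 0], "gripper": -1},
    {"linear": [0, 15, 0], "angular": [0, 0, 0], "gripper": -1},
    {"linear": [0, 20, 0], "angular": [0, 0, 0], "gripper": -1},
    {"linear": [0, 22, 0], "angular": [0, 0, 0], "gripper": -1},
    {"linear": [0, 23, 0], "angular": [0, 0, 0], "gripper": -1},
    {"linear": [0, 23, 0], "angular": [0, 0, 0], "gripper": -1},
  ],
  force=40,
)

```text
time_s: 40.65
position: [0.5099, -0.2953, 0.0817]
tool_rot: [[-0.991, -0.137, 0.001], [-0.137, 0.991, -0.002], [-0.001, -0.002, -1.0]]
ft_force: [-1.1, -1.2, 5.6]
grip_width: 0.0131
```

servo_tool(
  commands=[
    {"linear": [0, 1, 0], "angular": [0, 0, 0], "gripper": -1},
    {"linear": [0, 1, 0], "angular": [0, 0, 0], "gripper": -1},
    {"linear": [0, 1, 0], "angular": [0, 0, 0], "gripper": -1},
  ],
)

```text
time_s: 40.95
position: [0.5098, -0.2946, 0.0817]
tool_rot: [[-0.991, -0.137, 0.001], [-0.137, 0.991, -0.002], [-0.001, -0.002, -1.0]]
ft_force: [-1.4, -2.6, 5.6]
grip_width: 0.0131
```

servo_tool(
  commands=[
    {"linear": [0, 1, 0], "angular": [0, 0, 0], "gripper": -1},
    {"linear": [0, 1, 0], "angular": [0, 0, 0], "gripper": -1},
    {"linear": [0, 1, 0], "angular": [0, 0, 0], "gripper": -1},
  ],
)

```text
time_s: 41.25
position: [0.5097, -0.2936, 0.0817]
tool_rot: [[-0.991, -0.137, 0.001], [-0.137, 0.991, -0.002], [-0.001, -0.002, -1.0]]
ft_force: [-0.7, -2.1, 5.5]
grip_width: 0.0131
```

```bash
python3 look.py t2
```

```text
41.25 [ 0.5097 -0.2936  0.0817] yawy 97.87 q [ -41.5   34.5   81.2   -0.    64.2 -139.3] [-0.7 -2.1  5.5]
```

View pics/t2.png

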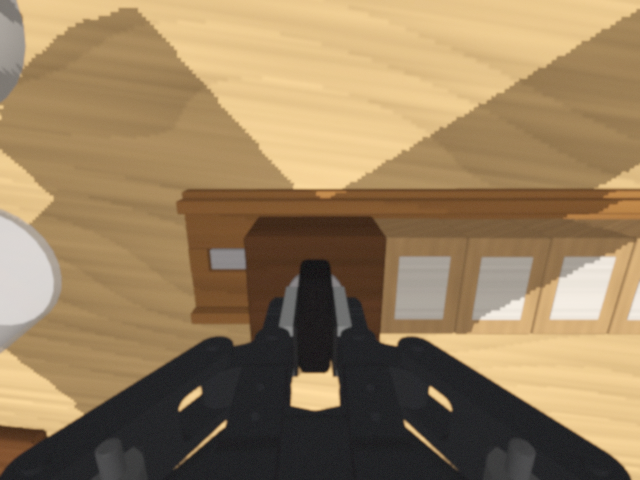

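The stop touches the last carton and the cartons are closed up here. I continue in 1 mm steps until the force rises.

servo_tool(
  commands=[
    {"linear": [0, 1, 0], "angular": [0, 0, 0], "gripper": -1},
    {"linear": [0, 1, 0], "angular": [0, 0, 0], "gripper": -1},
    {"linear": [0, 1, 0], "angular": [0, 0, 0], "gripper": -1},
  ],
)

```text
time_s: 41.6
position: [0.5095, -0.2927, 0.0817]
tool_rot: [[-0.991, -0.137, 0.001], [-0.137, 0.991, -0.002], [-0.001, -0.002, -1.0]]
ft_force: [-1.2, -1.9, 5.7]
grip_width: 0.0132
```

servo_tool(
  commands=[
    {"linear": [0, 1, 0], "angular": [0, 0, 0], "gripper": -1},
    {"linear": [0, 1, 0], "angular": [0, 0, 0], "gripper": -1},
    {"linear": [0, 1, 0], "angular": [0, 0, 0], "gripper": -1},
  ],
)

```text
time_s: 41.9
position: [0.5095, -0.2923, 0.0817]
tool_rot: [[-0.991, -0.137, 0.002], [-0.137, 0.991, -0.003], [-0.001, -0.004, -1.0]]
ft_force: [-1.3, -4.9, 3.7]
grip_width: 0.0132
```

servo_tool(
  commands=[
    {"linear": [0, 1, 0], "angular": [0, 0, 0], "gripper": -1},
    {"linear": [0, 1, 0], "angular": [0, 0, 0], "gripper": -1},
    {"linear": [0, 1, 0], "angular": [0, 0, 0], "gripper": -1},
  ],
)

```text
time_s: 42.2
position: [0.5095, -0.2922, 0.0817]
tool_rot: [[-0.991, -0.137, 0.002], [-0.137, 0.991, -0.005], [-0.002, -0.005, -1.0]]
ft_force: [-1.3, -9.2, 2.8]
grip_width: 0.0129
```

The stop has stalled with 9 N on it and the gap works out at 210 mm, which is five cartons. Tightening clockwise with the preload held.

servo_tool(
  commands=[
    {"linear": [0, 0, 0], "angular": [0, 0, 7], "gripper": -1},
    {"linear": [0, 0, 0], "angular": [0, 0, 14], "gripper": -1},
    {"linear": [0, 0, 0], "angular": [0, 0, 21], "gripper": -1},
    {"linear": [0, 0, 0], "angular": [0, 0, 28], "gripper": -1},
    {"linear": [0, 0, 0], "angular": [0, 0, 35], "gripper": -1},
    {"linear": [0, 0, 0], "angular": [0, 0, 42], "gripper": -1},
    {"linear": [0, 0, 0], "angular": [0, 0, 49], "gripper": -1},
    {"linear": [0, 0, 0], "angular": [0, 0, 56], "gripper": -1},
    {"linear": [0, 0, 0], "angular": [0, 0, 63], "gripper": -1},
    {"linear": [0, 0, 0], "angular": [0, 0, 70], "gripper": -1},
    {"linear": [0, 0, 0], "angular": [0, 0, 76], "gripper": -1},
    {"linear": [0, 0, 0], "angular": [0, 0, 80], "gripper": -1},
    {"linear": [0, 0, 0], "angular": [0, 0, 82], "gripper": -1},
    {"linear": [0, 0, 0], "angular": [0, 0, 82], "gripper": -1},
  ],
  force=60,
)

```text
time_s: 43.6
position: [0.5097, -0.2919, 0.0818]
tool_rot: [[-0.273, 0.962, 0.003], [0.962, 0.273, -0.005], [-0.005, 0.001, -1.0]]
ft_force: [0.3, -6.9, 3.8]
grip_width: 0.0125
```

```bash
python3 look.py u1; python3 -c "
from h import *
s=env.observe();print(s['wrist_torque'],s['grip_width'])"
```

```text
43.6 [ 0.5097 -0.2919  0.0818] yawy 15.83 q [-41.3  34.4  81.4  -0.1  64.  -57.1] [ 0.3 -6.9  3.8]
[-1.16386668  0.00568669 -0.10009366] 0.012666453152736415
```

View pics/u1.png

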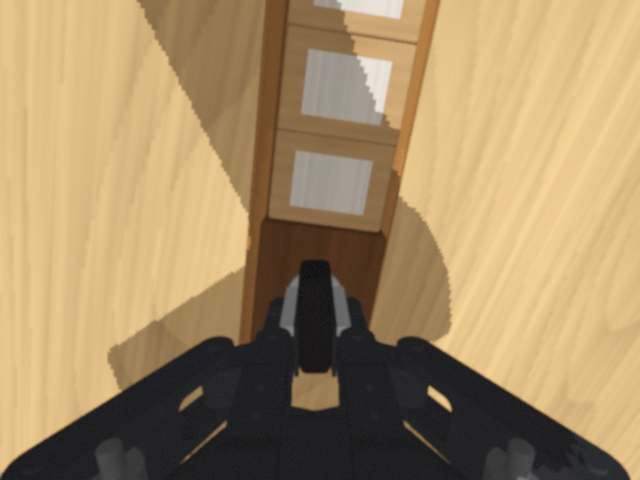

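The bar followed to about 82° and the row is closed up. I turn a little more to feel the end stop.

servo_tool(
  commands=[
    {"linear": [0, 0, 0], "angular": [0, 0, 2], "gripper": -1},
    {"linear": [0, 0, 0], "angular": [0, 0, 4], "gripper": -1},
    {"linear": [0, 0, 0], "angular": [0, 0, 4], "gripper": -1},
    {"linear": [0, 0, 0], "angular": [0, 0, 4], "gripper": -1},
  ],
)

```text
time_s: 44.05
position: [0.5097, -0.2919, 0.0819]
tool_rot: [[-0.208, 0.978, 0.002], [0.978, 0.208, -0.005], [-0.006, 0.001, -1.0]]
ft_force: [0.6, -7.2, 3.8]
grip_width: 0.0127
```

```bash
python3 look.py u2; python3 -c "
from h import *
s=env.observe();print(s['wrist_torque'],s['grip_width'])"
```

```text
44.05 [ 0.5097 -0.2919  0.0819] yawy 12.03 q [-41.3  34.4  81.4  -0.2  64.  -53.2] [ 0.6 -7.2  3.8]
[-1.20703595 -0.00733072  1.21729729] 0.0127233604366715
```

View pics/u2.png

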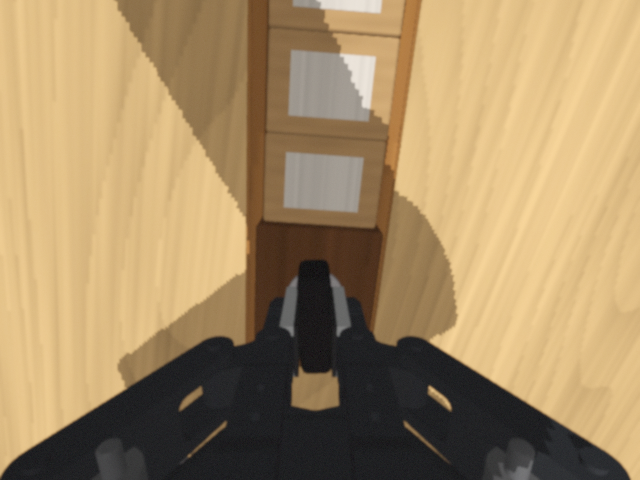

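The torque jumped to 1.2 Nm, so the knob is at its tight end stop. I relax by 3° and release straight up.

servo_tool(
  commands=[
    {"linear": [0, 0, 0], "angular": [0, 0, -2.5], "gripper": -1},
    {"linear": [0, 0, 0], "angular": [0, 0, -2.5], "gripper": -1},
    {"linear": [0, 0, 0], "angular": [0, 0, -2.5], "gripper": -0.3},
    {"linear": [0, 0, 0], "angular": [0, 0, -2.5], "gripper": -0.3},
    {"linear": [0, 0, 0], "angular": [0, 0, -2.5], "gripper": -0.3},
    {"linear": [0, 0, 0], "angular": [0, 0, -2.5], "gripper": -0.3},
    {"linear": [0, 0, -20], "angular": [0, 0, -2.5], "gripper": -0.3},
    {"linear": [0, 0, -60], "angular": [0, 0, -2.5], "gripper": -0.3},
    {"linear": [0, 0, -110], "angular": [0, 0, -2.5], "gripper": -0.3},
    {"linear": [0, 0, -160], "angular": [0, 0, -2.5], "gripper": -0.3},
    {"linear": [0, 0, -210], "angular": [0, 0, -2.5], "gripper": -0.3},
    {"linear": [0, 0, -240], "angular": [0, 0, -2.5], "gripper": -0.3},
    {"linear": [0, 0, -240], "angular": [0, 0, -2.5], "gripper": -0.3},
  ],
)

```text
time_s: 45.4
position: [0.5097, -0.2903, 0.3255]
tool_rot: [[-0.249, 0.969, 0.007], [0.969, 0.249, -0.006], [-0.007, 0.005, -1.0]]
ft_force: [0.9, 0.7, -0.5]
grip_width: 0.0297
```

```bash
python3 look.py v1; python3 - <<'E'
from h import *
f=env.get_image('scene')['frame'];cv2.imwrite('pics/v2.png',f)
f=env.get_image('top')['frame'];cv2.imwrite('pics/v3.png',f)
E
```

```text
45.4 [ 0.5097 -0.2903  0.3255] yawy 14.4 q [-41.2  23.1  58.7   0.   97.7 -55.6] [ 0.9  0.7 -0.5]
```

View pics/v1.png

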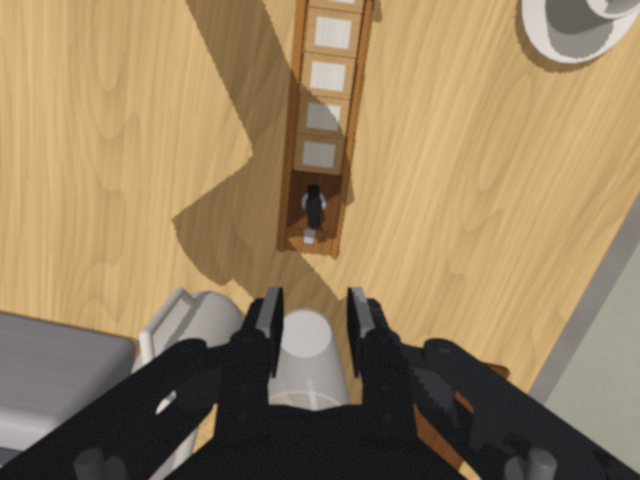

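View pics/v2.png

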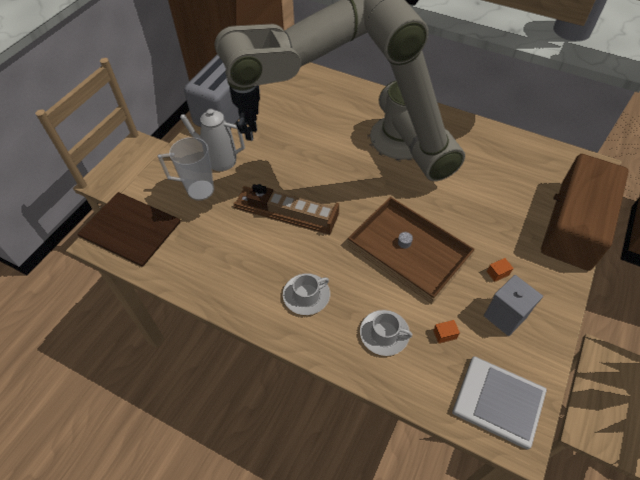

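The row is closed up with the knob bar turned along the rack, and only the tin is left in the basket. One more look over the row at the plate end.

servo_tool(
  commands=[
    {"linear": [40, 0, 0], "angular": [0, 0, 3], "gripper": -0.3},
    {"linear": [80, -5, 0], "angular": [0, 0, 6], "gripper": -0.3},
    {"linear": [120, -5, 20], "angular": [0, 0, 6.5], "gripper": -0.3},
    {"linear": [150, -5, 60], "angular": [0, 0, 6.5], "gripper": -0.3},
    {"linear": [150, -5, 80], "angular": [0, 0, 6.5], "gripper": -0.3},
    {"linear": [150, -5, 80], "angular": [0, 0, 6.5], "gripper": -0.3},
    {"linear": [150, -5, 80], "angular": [0, 0, 6.5], "gripper": -0.3},
  ],
)

```text
time_s: 46.25
position: [0.467, -0.1462, 0.2407]
tool_rot: [[-0.137, 0.991, -0.001], [0.991, 0.137, 0.0], [0.001, -0.001, -1.0]]
ft_force: [0.1, 0.3, 0.8]
grip_width: 0.0301
```

```bash
python3 look.py w1; python3 - <<'E'
from h import *
f=cv2.imread('pics/w1.png');cv2.imwrite('pics/w2.png',cv2.resize(f[40:340,200:440],None,fx=2,fy=2,interpolation=2))
E
```

```text
46.25 [ 0.467  -0.1462  0.2407] yawy 7.87 q [-31.3  15.8  83.7  -0.   80.5 -39.1] [0.1 0.3 0.8]
```

View pics/w2.png

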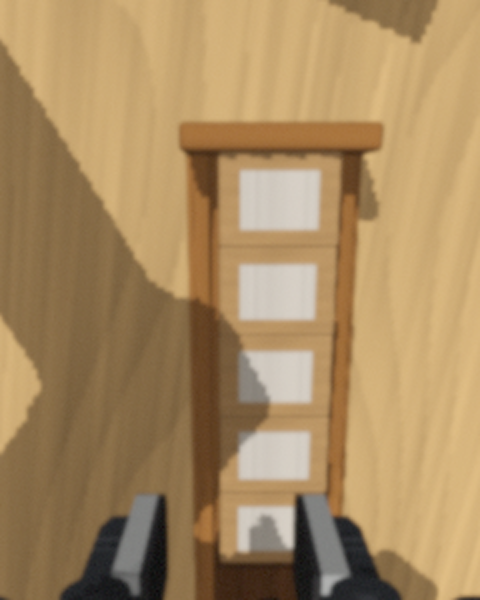

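The five cartons lie tight against the plate and the stop with no gaps between them. Handing in.

```bash
python3 -c "
from rig import env
print(env.close_job())"
```

```text
the job is handed in; nothing more can be done
None
```

The job is done and handed in at about 46 s on the robot's clock, well inside the 210 s limit. I loosened the clamp knob and slid the stop back. I then set all five cartons crosswise in one row against the fixed end, brought the stop up snug and turned the knob tight.

Last checks:
- **Stop:** it stalled against the row with about 9 N on it. The gap worked out at about 210 mm, which is five carton widths.
- **Knob:** the wrist torque jumped to 1.2 Nm at the tight end stop. The bar then stood at about 83° (1.45 rad).
- **Row:** the last wrist picture shows no gaps between the plate, the five cartons and the stop.
- **Other things:** the scene picture shows the tin alone in the basket, and the coffee things and orange boxes where they were.

No check failed or disagreed.

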